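# Clear the jeweller's bench: jars, tool and packing box

### The job

Clear the bench and put each thing where its kind belongs: stand the two capped bead jars upright in the wooden tray, one in each bay; lay the pliers flat in the long metal tray; and pack the cardboard box with the heavy steel block flat on its floor and the small clear pot upright on the middle of the block. Leave the loupe where it lies.

Things in the scene. Friction and masses are not known exactly. Their poses are not given: they have to be found in the camera images.
- jar_a_mid (a point): clear screw jar, 44 mm across and 48 mm high, with red beads inside and a white screw cap; stands upright on the table. This point is the centre of the jar, 24 mm above its underside; z is up. It is solid to grip up to 43 mm above its underside
- jar_b_mid (a point): clear screw jar, 44 mm across and 48 mm high, with teal beads inside and a black screw cap; stands upright on the table. This point is the centre of the jar, 24 mm above its underside; z is up. It is solid to grip up to 43 mm above its underside
- pliers_mid (a point): small flat-nose hand pliers lying flat on the table, 130 mm long, 38 mm over the handles, 8 mm thick. This point is the middle of the tool, 4 mm above its underside; x runs along the tool (the jaws at +x), y across it. Across the middle it grips as a bar 30 mm wide (y)
- steel_block_mid (a point): heavy ground steel bench block, 60 x 60 x 19 mm, about 0.5 kg, lying flat. This point is its centre, 9.5 mm above its underside; x and y are square to its sides, z up
- clear_pot_mid (a point): small open clear plastic pot with a few loose rings showing in it, no cap, 56 mm across the rim, 42 mm across the foot, 27 mm high, light (about 30 g); stands upright. This point is on its axis, 13 mm above its underside; z up. Grip it right across the outside, near the rim
- eye_loupe_mid (a point): folding eye loupe (bystander, leave it), 42 x 75 x 15 mm, lying flat among the things. This point is the middle of its cover, 7 mm up
- jar_tray: low brown wooden tray, fixed, 84 x 168 mm with two square bays side by side along its y axis, walls 15 mm high, floor 4 mm thick. Origin: centre of its underside, on the table; the bay centres are at y = +41 and y = -41 mm, each bay 76 x 78 mm inside
- tool_tray: long shallow bare metal tray, fixed, one bay, 100 x 190 mm (x by y), inside 95 x 185 mm, walls 14 mm high, floor 3 mm thick. Origin: centre of its underside, on the table
- card_carton: open brown cardboard box, fixed, 120 x 95 mm (x by y), 50 mm high, inside 116 x 90 mm, floor 2 mm thick. Origin: centre of its underside, on the table

How it is judged:
By the outcome, as a careful person would: the job done as asked, in the order asked, and still so for the second after the job is handed in, with the robot touching nothing.
It also fails if it takes over 118 s, if anything falls off the work surface, if the arm or the gripper's body presses on something with over 40 N, if the wrist force passes 120 N, or if a joint passes its speed limit or range.

### The arm

A 6-joint arm with a two-finger parallel gripper is mounted at the origin on a cart in front of the work surface, level with it; the furniture and walls round the work are solid. World frame = base frame: x ahead of the robot, y to its left, z up, the work surface at z = 0. Lengths are in mm, angles in rad, forces in N, time in s.
With the tool pointing down it reaches from about 400 to 925 mm from the base axis. Payload 12.5 kg.
Tool frame: the origin (TCP) lies on the centre line of the jaws, within the pads' length; the fingertips stand 19 mm ahead of it and the grasp point (between the pads) is the TCP; y points along the fingers, x is the direction in which the jaws open and shut, and the axes are right-handed (so a half turn about y gives the same grasp; the last joint's range is limited). The gripper opens to 95 mm and grips with 3 to 60 N. Pads are 20 mm wide; open, the fingers measure 119 mm over their backs; the gripper's body (75 mm by 180 mm) begins 59 mm behind the grasp point.
Start: joints at [-1.351, 0.491, 1.559, -0, 1.092, -0.106], TCP at [200.065, -592.131, 233.661] pointing down, gripper open.
Joint ranges: [-3.1, 3.1], [-0.84, 2.19], [0.05, 2.79], [-1.13, 4.28], [0.06, 2.93], [-2.69, 2.69]. Speed limits (rad/s): [2.22, 2.22, 2.79, 3.14, 3.14, 3.14].

### API

Orientations are given as [roll, pitch, yaw] about the fixed x, y, z axes, in that order (R = Rz(yaw) Ry(pitch) Rx(roll)).
In Python, from cell import env gives the robot as it stands. The module is installed in compiled form; this text tells all that it offers.
- The arm moves only by the tool move_arm, never from a script. Its argument "rows" is a list of rows, each an object of numbers: "tx", "ty", "tz": the shift along the tool's x, y, z in cm; "rx", "ry", "rz": the turn, a rotation vector about the tool's x, y, z in rad; "grip": the opening in per cent of the stroke, from 0 (shut) to 100 (fully open). In form: [{"tx": .., "ty": .., "tz": .., "rx": .., "ry": .., "rz": .., "grip": ..}, ...]. A call has 1 to 10 rows; each row shifts and turns the commanded pose from where the row before left it, along the tool's axes as they then stand; what a row does not reach is not made up. A row lasts 1/12 s, in which the tool goes at most 41.7 mm and 7.16 degrees, less where a joint would pass 70% of its speed; a pose out of reach is approached as far as the arm can. A call is refused whole if a number of a shift passes 4.17 or a number of a turn 0.125, either way. A call with a gripper value outside its range is refused whole. The fingers move at their own pace and stop on an object; the grip force is fixed at half the most. Time passes only in rows, so rows that do not move let the fingers close. It gives the time, the measured TCP pose, the force and the opening at its end, in the units of the state.
- env.state(): the state, without advancing time (a new reading comes with each control period).
- env.read_camera(name): name is "side" or "top"; returns (picture, depth): 400x640x3 uint8, blue, green, red; 400x640 float32, mm along the optical axis (not along the pixel's ray), 0 where there is no reading.
- env.calibration(name): a dict with "vertical_fov" (degrees; the focal length in pixels is half the picture's height over the tangent of half this angle, whatever the lens; pixels are square), "cx", "cy" (the principal point, pixels), "eye" and "rotation" of the camera in the world. Camera axes: x right, y up, looking along -z (the intrinsics and any distortion apply to the point x, -y, -z); pixel columns grow to the right and rows downward; lengths in mm; the calibration is good to about 2 mm. A picture is of the moment at which its call begins. calibration takes no time and is no camera call.
- env.job_done(): hands the job in, once; it reports no verdict.
The state is a dict: "t": time; "joints": joint angles; "qvel": joint speeds; "tau": joint torques, N m; "eef_pos": TCP position; "tcp_rot": TCP orientation; "ft_force": force on the tool from outside, world axes, zero at the start; "moment": the same for the moment, N m; "opening": opening from 0.0 (shut) to 1.0 (fully open).
Only numpy, scipy, OpenCV 4.12 (cv2) and the standard library are available. Lean on these libraries where they do the work, as an engineer would, in place of code of your own. Each camera call takes 0.05 s, during which the arm holds its last target.

## Working session

There is one attempt and no reset: what is moved stays moved. The work goes in short steps, Python scripts to look and compute and a tool call to move; the robot and the scene stay as the last step left them, time stands still between calls to the robot, and variables do not carry over. Pictures are saved under pics/ and viewed, and the job is handed in when it is done.

Besides the shell and the picture viewer there is one more tool, called after "Emit:" as name(argument=value, ...), one argument or row to a line, values as JSON. move_arm: Moves the arm, as the interface text tells. Its arguments: {"type":"object","properties":{"rows":{"type":"array"}},"required":["rows"]}

```bash
mkdir -p pics; python3 - <<'E'
from cell import env
import cv2, numpy as np
print(env.state())
for n in("side","top"):
    p,d=env.read_camera(n); cv2.imwrite(f"pics/{n}0.png",p); np.savez(f"pics/{n}0.npz",p=p,d=d); print(n,env.calibration(n), (d>0).mean())
E
```

```text
{'t': 0.0, 'joints': array([-1.35060356e+00,  4.91564716e-01,  1.55945673e+00, -1.83667985e-05,
        1.09168187e+00, -1.05600470e-01]), 'qvel': array([ 0.00094404,  0.00042565, -0.00062598, -0.00048986, -0.00025281,
        0.00017558]), 'tau': array([-6.02208365e-04, -6.12645435e+01, -2.58185148e+01,  6.92631374e-02,
        4.81900130e-02, -1.38293613e-04]), 'eef_pos': array([ 200.00628205, -591.89938579,  233.05602256]), 'tcp_rot': array([-1.57069546e+00,  1.10619366e-03, -1.24499456e+00]), 'ft_force': array([ 0.70438802, -0.48578669,  0.25751063]), 'moment': array([ 0.01761072, -0.02713474,  0.00797694]), 'opening': 0.9982889900156208}
side {'vertical_fov': 48.639120667300105, 'cx': 319.3758237619832, 'cy': 207.18228587873799, 'eye': array([ 414.55839067, 1074.44858387,  775.86883275]), 'rotation': array([ 0.98901176,  0.01239379, -3.04705511])} 0.9960703125
top {'vertical_fov': 52.83087025784114, 'cx': 318.4954652221881, 'cy': 204.8749448027271, 'eye': array([ 470.83755555,   -8.75722047, 1177.64646196]), 'rotation': array([ 0.06922932, -0.00625423, -1.58554935])} 0.9960078125
```

View pics/top0.png

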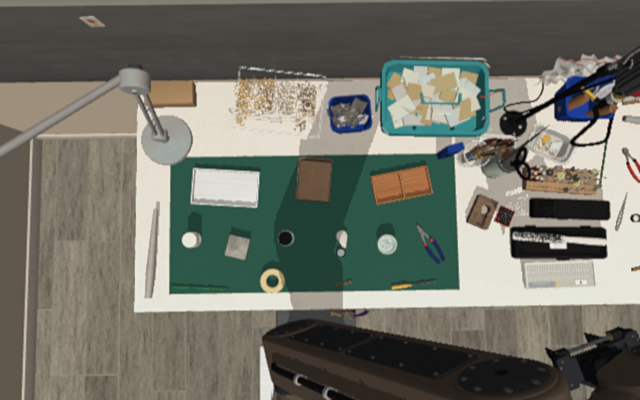

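View pics/side0.png

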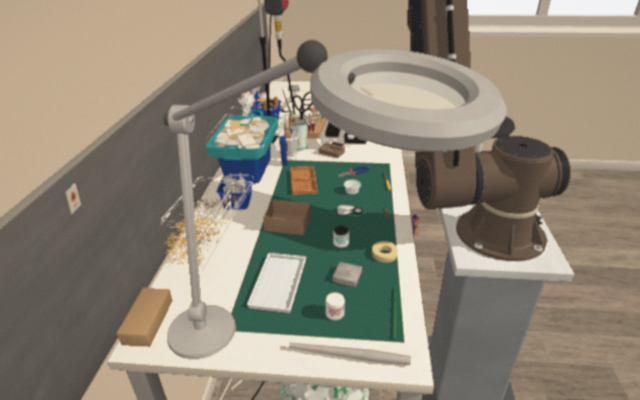

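```bash
cat > h.py <<'E'
from cell import env
import cv2, numpy as np
from scipy.spatial.transform import Rotation as Ro
def cam(n):
    c=env.calibration(n); f=200/np.tan(np.radians(c['vertical_fov']/2))
    return f,c['cx'],c['cy'],np.array(c['eye']),Ro.from_euler('xyz',c['rotation']).as_matrix()
def ray(n,u,v,z):
    f,cx,cy,e,R=cam(n); d=R@np.array([(u-cx)/f,-(v-cy)/f,-1.]); return e+d*(z-e[2])/d[2]
def cloud(n,d):
    f,cx,cy,e,R=cam(n); v,u=np.mgrid[:400,:640]
    P=np.stack([(u-cx)/f*d,-(v-cy)/f*d,-d],-1); return P@R.T+e
def proj(n,P):
    f,cx,cy,e,R=cam(n); q=(np.asarray(P)-e)@R; return cx+f*q[...,0]/-q[...,2], cy-f*q[...,1]/-q[...,2]
E
python3 - <<'E'
from h import *
for n,(a,b,c,d) in dict(top=(165,155,465,300),side=(230,150,410,340)).items():
    z=np.load(f"pics/{n}0.npz"); p,D=z['p'],z['d']; P=cloud(n,D)
    k=800/(c-a) if n=='top' else 3.1
    cv2.imwrite(f"pics/{n}0z.png",cv2.resize(p[b:d,a:c],None,fx=k,fy=k,interpolation=cv2.INTER_CUBIC)); print(n,k)
    g=(p[...,1]>p[...,2]*1.6)&(D>0); g[:b]=0;g[d:]=0;g[:,:a]=0;g[:,c:]=0
    print('mat z',np.percentile(P[g][:,2],[5,50,95]))
    A=np.c_[P[g][:,:2],np.ones(g.sum())]; print(np.linalg.lstsq(A,P[g][:,2],rcond=None)[0])
E
```

```text
top 2.6666666666666665
mat z [-3.15062552  0.6200187   4.47331238]
[ 0.00151826 -0.00099374 -0.06704248]
side 3.1
mat z [-2.16819295  0.39786827 35.37544132]
[ 8.29063927e-02 -2.02784372e-02 -3.32586230e+01]
```

View pics/top0z.png

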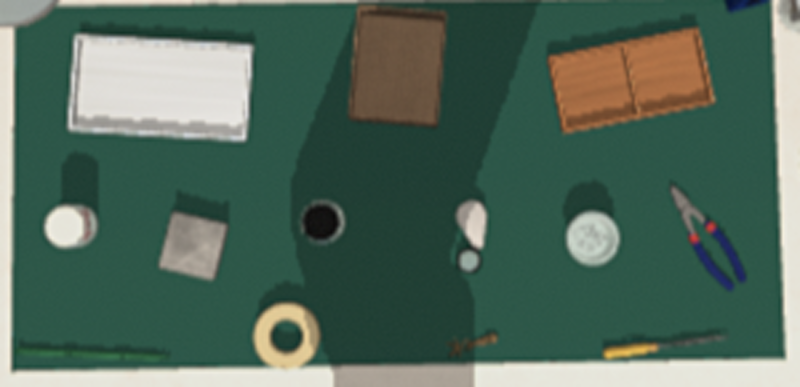

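View pics/side0z.png

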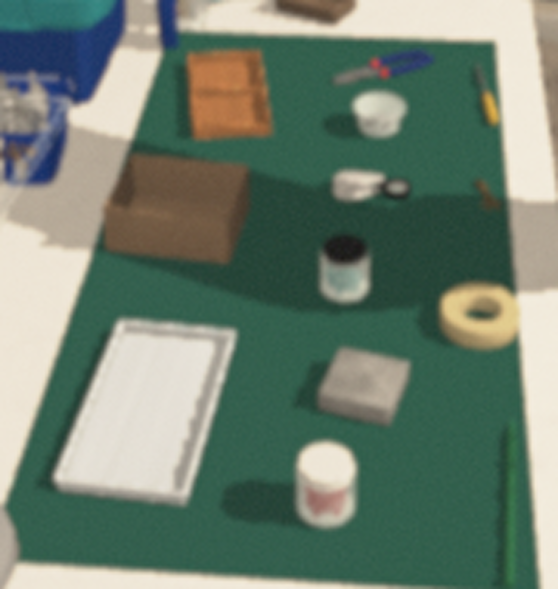

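```bash
python3 - <<'E'
from h import *
z=np.load("pics/top0.npz"); p,D=z['p'],z['d']
k=4
P=cv2.resize(p,None,fx=k,fy=k,interpolation=cv2.INTER_CUBIC).astype(int)
B,G,R=P[...,0],P[...,1],P[...,2]
U=lambda x:(x+.5)/k-.5
V=P.max(2)
nongreen=~(G>R*1.35)
def blob(m,box):
    a,b,c,d=[t*k for t in box]; M=np.zeros(m.shape,np.uint8); M[b:d,a:c]=m[b:d,a:c]
    cs,_=cv2.findContours(M,cv2.RETR_EXTERNAL,cv2.CHAIN_APPROX_NONE)
    return max(cs,key=cv2.contourArea)
def rep(name,m,box,zz,rect=True):
    c=blob(m,box)
    W=np.array([ray('top',U(q[0][0]),U(q[0][1]),zz)[:2] for q in c],np.float32)
    if rect:
        r=cv2.minAreaRect(W); print(name,np.round(r[0],1),np.round(r[1],1),'ang',round(r[2],1))
    else:
        e=cv2.fitEllipse(W); print(name,'ell',np.round(e[0],1),np.round(e[1],1),'mec',cv2.minEnclosingCircle(W), 'bbox',W.min(0),W.max(0))
    return c
vis=P.astype(np.uint8).copy()
L=[]
L.append(rep('tool_tray z14',nongreen,(180,160,270,212),14))
L.append(rep('carton z50',nongreen,(290,156,340,207),50))
L.append(rep('jar_tray z15',nongreen,(362,160,440,212),15))
L.append(rep('block z19',nongreen,(218,225,255,265),19))
L.append(rep('jarA whole z24',nongreen,(176,225,208,255),24,False))
L.append(rep('jarA cap z48',nongreen&(V>205),(176,225,208,255),48,False))
L.append(rep('jarB cap z48',V<52,(272,222,300,255),48,False))
L.append(rep('jarB whole z48',nongreen,(272,222,300,255),48,False))
L.append(rep('pot z27',~(G>R*1.2),(370,228,405,260),27,False))
L.append(rep('pliers z4',nongreen,(410,215,450,270),6))
L.append(rep('loupe z10',nongreen,(330,222,352,262),10))
cv2.drawContours(vis,L,-1,(0,255,255),1)
cv2.imwrite("pics/seg1.png",vis[620:1100,680:1120+0][:, :]);cv2.imwrite("pics/seg2.png",vis[620:1100,1080:1860])
E
```

```text
tool_tray z14 [606.6 254.1] [199.3 111.1] ang 85.8
carton z50 [622.6   3.1] [121.  132.8] ang 89.2
jar_tray z15 [ 607.2 -258.7] [ 91.3 174.4] ang 10.6
block z19 [434.5 217.5] [65.2 65.8] ang 75.6
jarA whole z24 ell [457.5 347.5] [49.4 59.6] mec ((457.02423095703125, 347.21746826171875), 29.639923095703125) bbox [433.24796 318.07022] [481.67935 376.4171 ]Traceback (most recent call last):
  File "<stdin>", line 28, in <module>
  File "<stdin>", line 15, in rep
  File "h.py", line 8, in ray
    f,cx,cy,e,R=cam(n); d=R@np.array([(u-cx)/f,-(v-cy)/f,-1.]); return e+d*(z-e[2])/d[2]
                ~~~^^^
  File "h.py", line 5, in cam
    c=env.calibration(n); f=200/np.tan(np.radians(c['vertical_fov']/2))
ValueError: time passes only in moves, steps and waits
```

```bash
python3 - <<'E'
s=open('h.py').read()
s=s.replace("def cam(n):\n    c=env.calibration(n)","""import pickle,os
CAL=pickle.load(open('cal.pkl','rb')) if os.path.exists('cal.pkl') else None
if CAL is None:
    CAL={n:env.calibration(n) for n in('top','side')}; pickle.dump(CAL,open('cal.pkl','wb'))
def cam(n):
    c=CAL[n]""")
s+='''
k=4
U=lambda x:(x+.5)/k-.5
def up(p):
    P=cv2.resize(p,None,fx=k,fy=k,interpolation=cv2.INTER_CUBIC); return P,P.astype(int)
def blob(m,box):
    a,b,c,d=[t*k for t in box]; M=np.zeros(m.shape,np.uint8); M[b:d,a:c]=m[b:d,a:c]
    cs,_=cv2.findContours(M,cv2.RETR_EXTERNAL,cv2.CHAIN_APPROX_NONE)
    return max(cs,key=cv2.contourArea)
def rep(name,m,box,zz,rect=True,cam_='top'):
    c=blob(m,box)
    W=np.array([ray(cam_,U(q[0][0]),U(q[0][1]),zz)[:2] for q in c],np.float32)
    if rect:
        r=cv2.minAreaRect(W); print(name,np.round(r[0],1),np.round(r[1],1),'ang',round(r[2],1))
    else:
        e=cv2.fitEllipse(W); print(name,'ell',np.round(e[0],1),np.round(e[1],1),'bbox',np.round(W.min(0),1),np.round(W.max(0),1))
    return c
'''
open('h.py','w').write(s)
E
cat > seg.py <<'E'
from h import *
z=np.load("pics/top0.npz"); p,D=z['p'],z['d']
vis,P=up(p); vis=vis.copy()
B,G,R=P[...,0],P[...,1],P[...,2]
V=P.max(2)
nongreen=~(G>R*1.35)
L=[]
L.append(rep('tool_tray z14',nongreen,(180,160,270,212),14))
L.append(rep('carton z50',nongreen,(290,156,340,207),50))
L.append(rep('jar_tray z15',nongreen,(362,160,440,212),15))
L.append(rep('block z19',nongreen,(218,225,255,265),19))
L.append(rep('jarA whole z24',nongreen,(176,225,208,255),24,False))
L.append(rep('jarA cap z48',nongreen&(V>205),(176,225,208,255),48,False))
L.append(rep('jarB cap z48',V<52,(272,222,300,255),48,False))
L.append(rep('jarB whole z48',nongreen,(272,222,300,255),48,False))
L.append(rep('pot z27',~(G>R*1.2),(370,228,405,260),27,False))
L.append(rep('pliers z4',nongreen,(410,215,450,270),6))
L.append(rep('loupe z10',nongreen,(330,222,352,262),10))
cv2.drawContours(vis,L,-1,(0,255,255),1)
cv2.imwrite("pics/seg1.png",vis[620:1100,680:1240]);cv2.imwrite("pics/seg2.png",vis[620:1100,1080:1860])
E
python3 seg.py
```

```text
tool_tray z14 [606.6 254.1] [199.3 111.1] ang 85.8
carton z50 [622.6   3.1] [121.  132.8] ang 89.2
jar_tray z15 [ 607.2 -258.7] [ 91.3 174.4] ang 10.6
block z19 [434.5 217.5] [65.2 65.8] ang 75.6
jarA whole z24 ell [457.5 347.5] [49.4 59.6] bbox [433.2 318.1] [481.7 376.4]
jarA cap z48 ell [457.1 346.1] [37.6 38.2] bbox [438.3 327.9] [475.9 364.9]
jarB cap z48 ell [458.   78.9] [35.5 36.6] bbox [440.5  60.2] [475.5  97.2]
jarB whole z48 ell [458.8  75.9] [45.5 47. ] bbox [435.   52.5] [481.7  99.4]
pot z27 ell [ 436.6 -210. ] [56.5 57.6] bbox [ 408.  -238.8] [ 465.5 -182.3]
pliers z4 [ 456.3 -316.2] [71.2 36.8] ang 46.6
loupe z10 [440.8 -81.4] [35.5 79.2] ang 89.0
```

View pics/seg1.png

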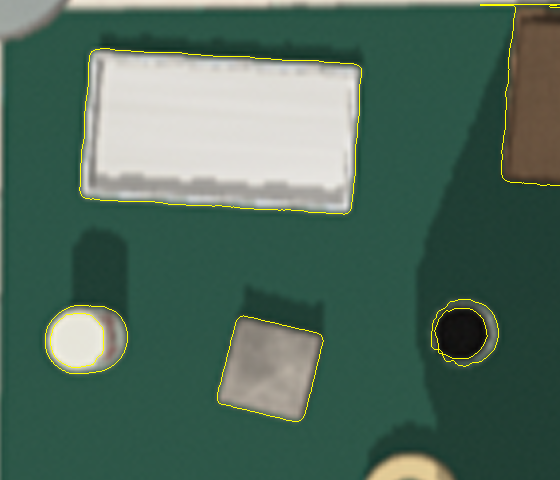

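View pics/seg2.png

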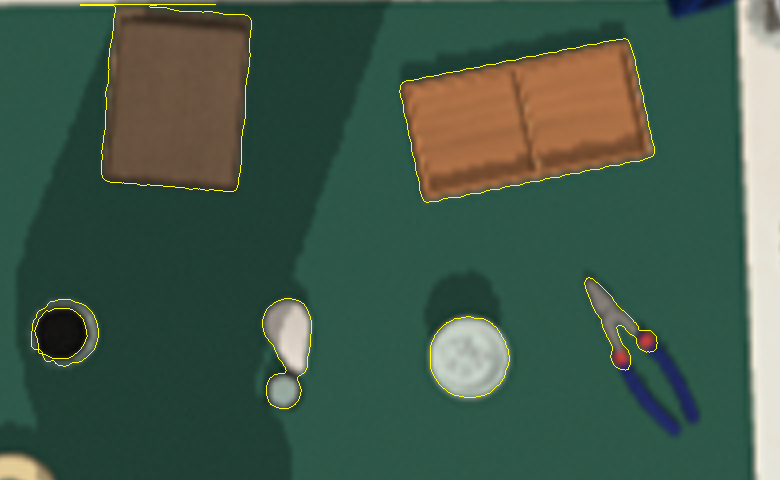

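```bash
cat > seg3.py <<'E'
from h import *
z=np.load("pics/top0.npz"); p,D=z['p'],z['d']
vis,P=up(p)
B,G,R=P[...,0],P[...,1],P[...,2]
V=P.max(2)
m=~(G>R*1.35)|(B>G*1.15)
L=[rep('pliers z4',m,(410,210,450,270),4)]
c=L[0]; W=np.array([ray('top',U(q[0][0]),U(q[0][1]),4)[:2] for q in c])
# red pivots
mr=(R>G*1.6)&(R>90)
M=np.zeros(m.shape,np.uint8);M[220*4:262*4,410*4:450*4]=mr[220*4:262*4,410*4:450*4]
for q in cv2.findContours(M,0,1)[0]:
    if cv2.contourArea(q)>20:
        x,y=q.reshape(-1,2).mean(0); print('red',cv2.contourArea(q),ray('top',U(x),U(y),6)[:2])
vis=vis.copy();cv2.drawContours(vis,L,-1,(0,255,255),1)
cv2.imwrite("pics/pl.png",cv2.resize(vis[850:1070,1640:1800],None,fx=2.5,fy=2.5))
cv2.imwrite("pics/ct.png",cv2.resize(p[150:212,280:350],(700,620),interpolation=cv2.INTER_CUBIC))
zs=np.load("pics/side0.npz")['p']
cv2.imwrite("pics/sct.png",cv2.resize(zs[190:240,255:325],(700,500),interpolation=cv2.INTER_CUBIC))
E
python3 seg3.py
```

```text
pliers z4 [ 436.6 -336.2] [130.6  38.4] ang 32.2
red 161.0 [ 433.6159122  -323.88838442]
red 167.5 [ 445.91129603 -343.0438737 ]
```

View pics/pl.png

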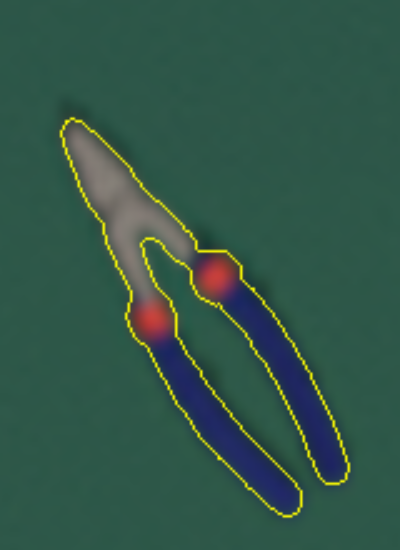

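View pics/ct.png

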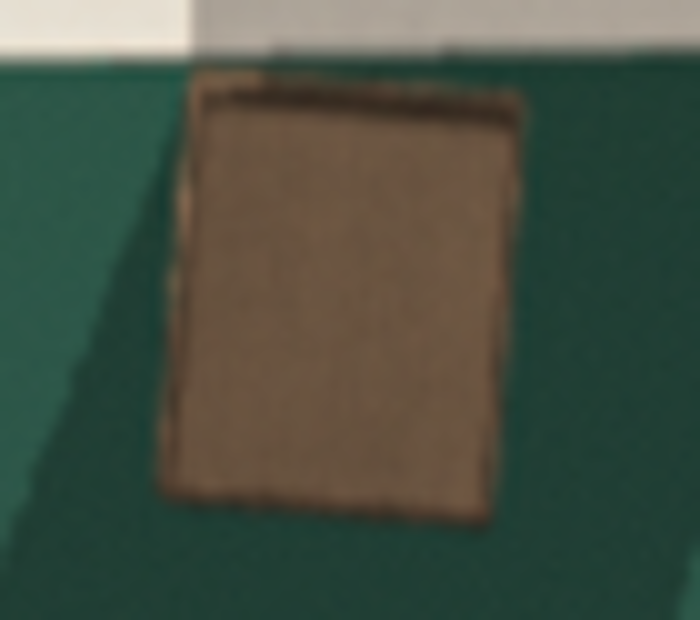

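View pics/sct.png

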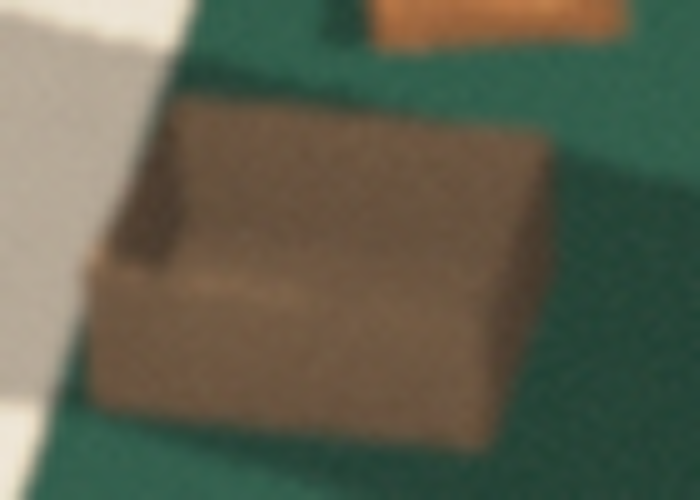

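```bash
cat > t.py <<'E'
from h import *
T=[(195,75),(522,92),(490,522),(160,493)]
for zz in(50,0):
    for x,y in T: print(zz,np.round(ray('top',280+(x+.5)/10-.5,150+(y+.5)/10-.5,zz)[:2],1))
for x,y in [(90,262),(180,98),(550,135)]: print('s50',np.round(ray('side',255+(x+.5)/10-.5,190+(y+.5)/10-.5,50)[:2],1))
for x,y in [(97,412),(490,448)]: print('s0',np.round(ray('side',255+(x+.5)/10-.5,190+(y+.5)/10-.5,0)[:2],1))
zs=np.load("pics/side0.npz")['p']
vis,P=up(zs); B,G,R=P[...,0],P[...,1],P[...,2]
m=~(G>R*1.3)
rep('side tool tray z14',m,(244,250,310,314),14,cam_='side')
rep('side jar tray z15',m,(288,163,320,196),15,cam_='side')
rep('side block z10',m,(330,260,365,290),10,cam_='side')
rep('side pot z27',m,(342,178,364,196),14,False,cam_='side')
rep('side pliers',m|(B>G*1.15),(335,162,373,178),4,cam_='side')
for n,P0 in dict(jarA=(457,346,48),jarB=(458.5,77,48),pot=(436.6,-210,27)).items(): print(n,proj('side',P0))
E
python3 t.py
python3 - <<'E'
import cv2,numpy as np
zs=np.load("pics/side0.npz")['p']
a=cv2.resize(zs[225:330,318:370],None,fx=5,fy=5,interpolation=cv2.INTER_CUBIC); cv2.imwrite('pics/sj.png',a)
E
```

```text
50 [685.4  36.1]
50 [679.2 -56.4]
50 [557.3 -45.3]
50 [566.8  47.2]
0 [694.9  38. ]
0 [688.5 -58.5]
0 [561.1 -47. ]
0 [571.1  49.7]
s50 [685.3  33.9]
s50 [675.5 -56.2]
s50 [559.5 -43.9]
s0 [686.2  39.6]
s0 [568.   48.1]
side tool tray z14 [606.7 259.9] [212.8 113.2] ang 85.8
side jar tray z15 [ 606.4 -249.3] [ 94.2 208.5] ang 10.4
side block z10 [434.8 218.8] [86.2 70.2] ang 76.3
side pot z27 ell [ 436.6 -216.9] [ 61.2 107.2] bbox [ 405.4 -267.8] [ 467.7 -163. ]
side pliers [ 437.9 -336.8] [133.7  54.9] ang 38.2
jarA (np.float64(334.9592542463326), np.float64(298.01334767909236))
jarB (np.float64(340.71076197116884), np.float64(228.58202524520206))
pot (np.float64(351.82323599544776), np.float64(183.5066573928474))
```

View pics/sj.png

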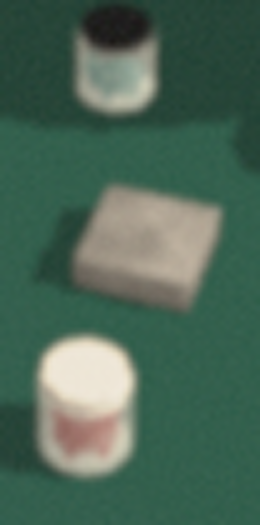

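Emit:
move_arm(
  rows=[
    {"ry":-0.12},
    {"ry":-0.12},
    {"ry":-0.12},
    {"ry":-0.12},
    {"ry":-0.12},
    {"ry":-0.12},
    {"ry":-0.12},
    {"ry":-0.12},
    {"ry":-0.12},
    {"ry":-0.12},
  ],
)

```text
validation failed for argument at $.ro...
```

```bash
cat > go.py <<'E'
import sys
from h import *
# usage go.py x y z psi_deg ; prints remaining deltas in tool frame
x,y,z,pd=map(float,sys.argv[1:5])
s=env.state(); p=s['eef_pos']; r=s['tcp_rot']
R=Ro.from_euler('xyz',r).as_matrix()
Rt=Ro.from_euler('xyz',[-np.pi/2,0,np.radians(pd)]).as_matrix()
rv=Ro.from_matrix(R.T@Rt).as_rotvec()
d=np.array([x,y,z])-p
print('t',round(s['t'],2),'pos',np.round(p,1),'psi',round(np.degrees(r[2]),1),'F',np.round(s['ft_force'],1),'open',round(s['opening'],3),'j',np.round(s['joints'],2))
print('turn rv',np.round(rv,3),'| shift now cm',np.round(R.T@d/10,2),'| shift after turn cm',np.round(Rt.T@d/10,2))
E
python3 go.py 458.5 78 150 10.6
```

```text
t 0.1 pos [ 200.  -591.9  233.1] psi -71.3 F [ 0.1  0.7 -0.7] open 1.0 j [-1.35  0.49  1.56 -0.    1.09 -0.11]
turn rv [-1.00e-03 -1.43e+00 -1.00e-03] | shift now cm [-55.19   8.37  45.93] | shift after turn cm [37.73  8.31 61.09]
```

Emit:
move_arm(
  rows=[
    {"tx":0,"ty":0,"tz":1,"rx":0,"ry":-0.12,"rz":0,"grip":100},
    {"tx":0,"ty":0,"tz":2,"rx":0,"ry":-0.12,"rz":0,"grip":100},
    {"tx":0,"ty":0,"tz":2,"rx":0,"ry":-0.12,"rz":0,"grip":100},
    {"tx":0,"ty":0,"tz":2,"rx":0,"ry":-0.12,"rz":0,"grip":100},
    {"tx":0,"ty":0,"tz":2,"rx":0,"ry":-0.12,"rz":0,"grip":100},
    {"tx":0,"ty":0,"tz":2,"rx":0,"ry":-0.12,"rz":0,"grip":100},
    {"tx":0,"ty":0,"tz":2,"rx":0,"ry":-0.12,"rz":0,"grip":100},
    {"tx":0,"ty":0,"tz":2,"rx":0,"ry":-0.12,"rz":0,"grip":100},
    {"tx":0,"ty":0,"tz":2,"rx":0,"ry":-0.12,"rz":0,"grip":100},
    {"tx":0,"ty":0,"tz":2,"rx":0,"ry":-0.12,"rz":0,"grip":100},
  ],
)

```text
t: 0.93
eef_pos: [313.1, -450.9, 233.3]
tcp_rot: [-1.57, 0.0, -0.039]
ft_force: [0.1, 0.7, -0.4]
opening: 1.0
```

```bash
python3 go.py 458.5 78 150 10.6
```

```text
t 0.93 pos [ 313.1 -450.9  233.3] psi -2.2 F [ 0.1  0.7 -0.4] open 1.0 j [-1.08  0.38  1.75  0.    1.01 -1.05]
turn rv [-0.001 -0.224 -0.   ] | shift now cm [12.48  8.35 53.4 ] | shift after turn cm [24.02  8.33 49.31]
```

Emit:
move_arm(
  rows=[
    {"tx":1,"ty":0,"tz":0,"rx":0,"ry":-0.112,"rz":0,"grip":100},
    {"tx":2.02,"ty":0,"tz":1.31,"rx":0,"ry":-0.112,"rz":0,"grip":100},
    {"tx":1.5,"ty":0,"tz":3,"rx":0,"ry":0,"rz":0,"grip":100},
    {"tx":1.5,"ty":0,"tz":3,"rx":0,"ry":0,"rz":0,"grip":100},
    {"tx":1.5,"ty":0,"tz":3,"rx":0,"ry":0,"rz":0,"grip":100},
    {"tx":1.5,"ty":0,"tz":3,"rx":0,"ry":0,"rz":0,"grip":100},
    {"tx":1.5,"ty":0,"tz":3,"rx":0,"ry":0,"rz":0,"grip":100},
    {"tx":1.5,"ty":0,"tz":3,"rx":0,"ry":0,"rz":0,"grip":100},
    {"tx":1.5,"ty":0,"tz":3,"rx":0,"ry":0,"rz":0,"grip":100},
    {"tx":1.5,"ty":0,"tz":3,"rx":0,"ry":0,"rz":0,"grip":100},
  ],
)

```text
t: 1.77
eef_pos: [417.3, -178.8, 233.6]
tcp_rot: [-1.571, 0.0, 0.179]
ft_force: [0.5, 0.2, 0.1]
opening: 0.998
```

Emit:
move_arm(
  rows=[
    {"tx":1.5,"ty":1,"tz":3,"rx":0,"ry":0,"rz":0,"grip":100},
    {"tx":1.5,"ty":1,"tz":3,"rx":0,"ry":0,"rz":0,"grip":100},
    {"tx":1.5,"ty":1,"tz":3,"rx":0,"ry":0,"rz":0,"grip":100},
    {"tx":1.5,"ty":1,"tz":3,"rx":0,"ry":0,"rz":0,"grip":100},
    {"tx":1.5,"ty":1,"tz":3,"rx":0,"ry":0,"rz":0,"grip":100},
    {"tx":1.5,"ty":1,"tz":3,"rx":0,"ry":0,"rz":0,"grip":100},
    {"tx":0,"ty":1,"tz":3,"rx":0,"ry":0,"rz":0,"grip":100},
    {"tx":0,"ty":1,"tz":2,"rx":0,"ry":0,"rz":0,"grip":100},
    {"tx":0,"ty":0,"tz":1,"rx":0,"ry":0,"rz":0,"grip":100},
    {"tx":0,"ty":0,"tz":0,"rx":0,"ry":0,"rz":0,"grip":100},
  ],
)

```text
t: 2.6
eef_pos: [462.5, 73.1, 153.4]
tcp_rot: [-1.571, 0.001, 0.181]
ft_force: [0.2, -0.3, 1.5]
opening: 1.0
```

```bash
python3 go.py 458.5 78 36 10.6; python3 - <<'E'
from h import *
p,d=env.read_camera('top'); cv2.imwrite('pics/top1.png',cv2.resize(p[150:300,160:470],None,fx=2.5,fy=2.5,interpolation=cv2.INTER_CUBIC))
p,d=env.read_camera('side'); cv2.imwrite('pics/side1.png',p)
E
```

```text
t 2.6 pos [462.5  73.1 153.4] psi 10.4 F [ 0.2 -0.3  1.5] open 1.0 j [ 0.02  0.39  2.02 -0.    0.74 -0.17]
turn rv [-0.    -0.004 -0.001] | shift now cm [-0.29 11.74  0.55] | shift after turn cm [-0.31 11.74  0.56]
```

View pics/side1.png

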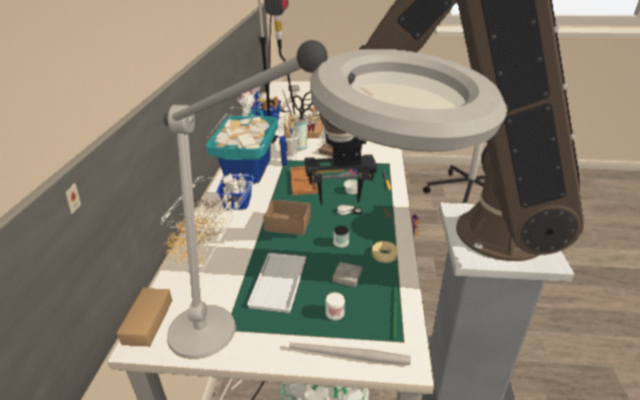

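```bash
python3 - <<'E'
from h import *
D=np.load('pics/side0.npz')['d']; P=cloud('side',D)
for u,v in [(330,80),(410,125),(490,90),(410,58),(312,55),(250,85),(180,115),(190,200),(330,100),(480,115)]: print((u,v),np.round(P[v,u]))
E
python3 go.py 458.5 78 36 10.6
```

```text
(330, 80) [446. 649. 643.]
(410, 125) [373. 716. 627.]
(490, 90) [287. 624. 628.]
(410, 58) [362. 557. 641.]
(312, 55) [468. 606. 655.]
(250, 85) [560. 518. 594.]
(180, 115) [730. 366. 488.]
(190, 200) [748. 356. 305.]
(330, 100) [444. 682. 635.]
(480, 115) [309. 687. 625.]
t 2.7 pos [463.5  71.4 154.1] psi 10.3 F [0.8 0.1 0. ] open 0.999 j [ 0.01  0.38  2.02 -0.    0.73 -0.17]
turn rv [ 0.    -0.005  0.001] | shift now cm [-0.38 11.81  0.75] | shift after turn cm [-0.37 11.81  0.74]
```

View pics/top1.png

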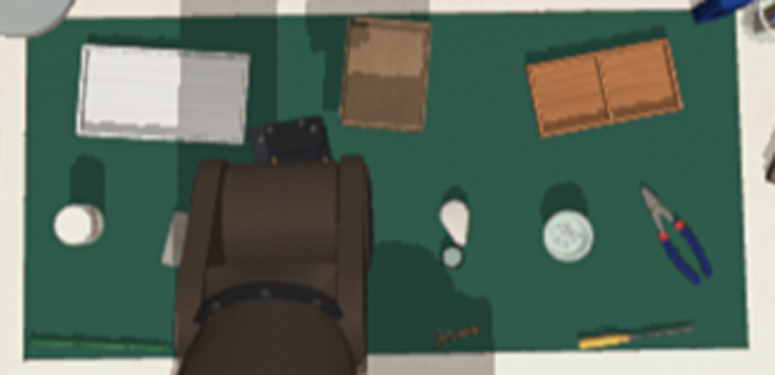

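Emit:
move_arm(
  rows=[
    {"tx":-0.4,"ty":0,"tz":0.7,"rx":0,"ry":0,"rz":0,"grip":100},
    {"tx":0,"ty":2,"tz":0,"rx":0,"ry":0,"rz":0,"grip":100},
    {"tx":0,"ty":2,"tz":0,"rx":0,"ry":0,"rz":0,"grip":100},
    {"tx":0,"ty":2,"tz":0,"rx":0,"ry":0,"rz":0,"grip":100},
    {"tx":0,"ty":2,"tz":0,"rx":0,"ry":0,"rz":0,"grip":100},
    {"tx":0,"ty":1.5,"tz":0,"rx":0,"ry":0,"rz":0,"grip":100},
    {"tx":0,"ty":1,"tz":0,"rx":0,"ry":0,"rz":0,"grip":100},
    {"tx":0,"ty":0.8,"tz":0,"rx":0,"ry":0,"rz":0,"grip":100},
    {"tx":0,"ty":0.7,"tz":0,"rx":0,"ry":0,"rz":0,"grip":100},
    {"tx":0,"ty":0,"tz":0,"rx":0,"ry":0,"rz":0,"grip":100},
  ],
)

```text
t: 3.53
eef_pos: [457.8, 77.5, 33.0]
tcp_rot: [-1.571, 0.001, 0.178]
ft_force: [-0.9, -0.5, 0.0]
opening: 0.998
```

```bash
python3 go.py 458.5 78 34 10.6; python3 - <<'E'
from h import *
p,d=env.read_camera('side'); cv2.imwrite('pics/side2.png',cv2.resize(p[200:270,300:390],None,fx=7,fy=7,interpolation=cv2.INTER_CUBIC))
E
```

```text
t 3.53 pos [457.8  77.5  33. ] psi 10.2 F [-0.9 -0.5  0. ] open 0.998 j [ 0.03  0.6   2.12 -0.    0.42 -0.15]
turn rv [-0.    -0.007 -0.001] | shift now cm [ 0.08 -0.1   0.03] | shift after turn cm [ 0.08 -0.1   0.03]
```

View pics/side2.png

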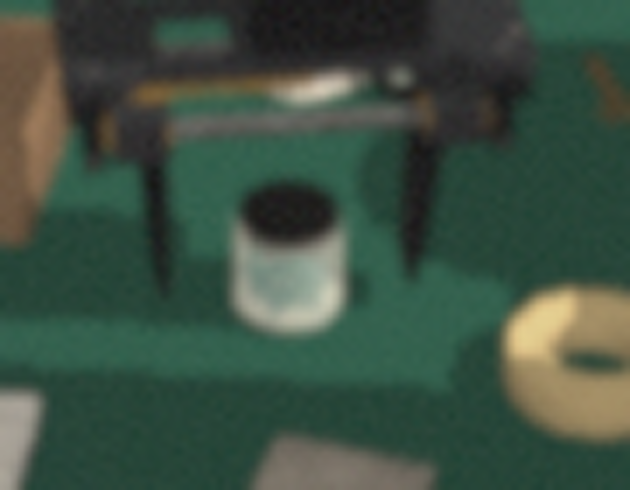

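Emit:
move_arm(
  rows=[
    {"tx":0,"ty":-0.1,"tz":0,"rx":0,"ry":0,"rz":0,"grip":40},
    {"tx":0,"ty":0,"tz":0,"rx":0,"ry":0,"rz":0,"grip":30},
    {"tx":0,"ty":0,"tz":0,"rx":0,"ry":0,"rz":0,"grip":20},
    {"tx":0,"ty":0,"tz":0,"rx":0,"ry":0,"rz":0,"grip":20},
    {"tx":0,"ty":0,"tz":0,"rx":0,"ry":0,"rz":0,"grip":20},
    {"tx":0,"ty":0,"tz":0,"rx":0,"ry":0,"rz":0,"grip":20},
  ],
)

```text
t: 4.08
eef_pos: [457.9, 78.0, 34.8]
tcp_rot: [-1.571, -0.0, 0.179]
ft_force: [0.3, 0.2, 0.2]
opening: 0.635
```

```bash
python3 go.py 615 -300 150 10.6
```

```text
t 4.08 pos [457.9  78.   34.8] psi 10.3 F [0.3 0.2 0.2] open 0.635 j [ 0.03  0.6   2.12 -0.    0.42 -0.15]
turn rv [ 0.    -0.006  0.   ] | shift now cm [  8.72 -11.52 -39.99] | shift after turn cm [  8.48 -11.52 -40.04]
```

Emit:
move_arm(
  rows=[
    {"tx":0,"ty":0,"tz":0,"rx":0,"ry":0,"rz":0,"grip":20},
    {"tx":0,"ty":0,"tz":0,"rx":0,"ry":0,"rz":0,"grip":20},
    {"tx":0,"ty":0,"tz":0,"rx":0,"ry":0,"rz":0,"grip":20},
    {"tx":0,"ty":0,"tz":0,"rx":0,"ry":0,"rz":0,"grip":20},
    {"tx":0,"ty":0,"tz":0,"rx":0,"ry":0,"rz":0,"grip":20},
    {"tx":0,"ty":0,"tz":0,"rx":0,"ry":0,"rz":0,"grip":20},
  ],
)

```text
t: 4.58
eef_pos: [457.9, 78.0, 34.6]
tcp_rot: [-1.571, 0.0, 0.179]
ft_force: [-0.2, 0.9, 0.4]
opening: 0.45
```

Emit:
move_arm(
  rows=[
    {"tx":0,"ty":-0.5,"tz":0,"rx":0,"ry":0,"rz":0,"grip":20},
    {"tx":0,"ty":-1.5,"tz":0,"rx":0,"ry":0,"rz":0,"grip":20},
    {"tx":0,"ty":-2,"tz":0,"rx":0,"ry":0,"rz":0,"grip":20},
    {"tx":0,"ty":-2,"tz":0,"rx":0,"ry":0,"rz":0,"grip":20},
    {"tx":0,"ty":-2,"tz":-1,"rx":0,"ry":0,"rz":0,"grip":20},
    {"tx":0.5,"ty":-2,"tz":-2,"rx":0,"ry":0,"rz":0,"grip":20},
    {"tx":0.5,"ty":-1.5,"tz":-3,"rx":0,"ry":0,"rz":0,"grip":20},
    {"tx":0.8,"ty":0,"tz":-3,"rx":0,"ry":0,"rz":0,"grip":20},
    {"tx":0.8,"ty":0,"tz":-3,"rx":0,"ry":0,"rz":0,"grip":20},
    {"tx":0.8,"ty":0,"tz":-3,"rx":0,"ry":0,"rz":0,"grip":20},
  ],
)

```text
t: 5.42
eef_pos: [518.4, -65.0, 150.4]
tcp_rot: [-1.571, -0.001, 0.179]
ft_force: [0.4, 1.0, -0.5]
opening: 0.453
```

Emit:
move_arm(
  rows=[
    {"tx":0.8,"ty":0,"tz":-3,"rx":0,"ry":0,"rz":0,"grip":20},
    {"tx":0.8,"ty":0,"tz":-3,"rx":0,"ry":0,"rz":0,"grip":20},
    {"tx":0.8,"ty":0,"tz":-3,"rx":0,"ry":0,"rz":0,"grip":20},
    {"tx":0.8,"ty":0,"tz":-3,"rx":0,"ry":0,"rz":0,"grip":20},
    {"tx":0.8,"ty":0,"tz":-3,"rx":0,"ry":0,"rz":0,"grip":20},
    {"tx":0.8,"ty":0,"tz":-3,"rx":0,"ry":0,"rz":0,"grip":20},
    {"tx":0,"ty":0,"tz":-3,"rx":0,"ry":0,"rz":0,"grip":20},
    {"tx":0,"ty":0,"tz":-2,"rx":0,"ry":0,"rz":0,"grip":20},
    {"tx":0,"ty":0,"tz":-1,"rx":0,"ry":0,"rz":0,"grip":20},
    {"tx":0,"ty":0,"tz":0,"rx":0,"ry":0,"rz":0,"grip":20},
  ],
)

```text
t: 6.25
eef_pos: [607.8, -292.8, 149.4]
tcp_rot: [-1.571, 0.0, 0.177]
ft_force: [0.3, -0.8, -1.2]
opening: 0.454
```

```bash
python3 go.py 615 -300 40 10.6
```

```text
t 6.25 pos [ 607.8 -292.8  149.4] psi 10.1 F [ 0.3 -0.8 -1.2] open 0.454 j [-0.55  0.65  1.51 -0.    0.98 -0.72]
turn rv [ 0.    -0.008 -0.   ] | shift now cm [ 0.58 10.94 -0.84] | shift after turn cm [ 0.57 10.94 -0.84]
```

Emit:
move_arm(
  rows=[
    {"tx":0.6,"ty":1,"tz":-0.8,"rx":0,"ry":0,"rz":0,"grip":20},
    {"tx":0,"ty":2,"tz":0,"rx":0,"ry":0,"rz":0,"grip":20},
    {"tx":0,"ty":2,"tz":0,"rx":0,"ry":0,"rz":0,"grip":20},
    {"tx":0,"ty":2,"tz":0,"rx":0,"ry":0,"rz":0,"grip":20},
    {"tx":0,"ty":1,"tz":0,"rx":0,"ry":0,"rz":0,"grip":20},
    {"tx":0,"ty":1,"tz":0,"rx":0,"ry":0,"rz":0,"grip":20},
    {"tx":0,"ty":0.5,"tz":0,"rx":0,"ry":0,"rz":0,"grip":20},
    {"tx":0,"ty":0.5,"tz":0,"rx":0,"ry":0,"rz":0,"grip":20},
    {"tx":0,"ty":0.5,"tz":0,"rx":0,"ry":0,"rz":0,"grip":20},
    {"tx":0,"ty":0,"tz":0,"rx":0,"ry":0,"rz":0,"grip":20},
  ],
)

```text
t: 7.08
eef_pos: [615.3, -297.9, 44.2]
tcp_rot: [-1.571, 0.0, 0.179]
ft_force: [-0.3, -0.8, -0.3]
opening: 0.453
```

```bash
python3 go.py 615 -300 39 10.6; python3 - <<'E'
from h import *
p,d=env.read_camera('side'); cv2.imwrite('pics/side3.png',cv2.resize(p[140:220,270:370],None,fx=7,fy=7,interpolation=cv2.INTER_CUBIC))
E
```

```text
t 7.08 pos [ 615.3 -297.9   44.2] psi 10.3 F [-0.3 -0.8 -0.3] open 0.453 j [-0.55  0.78  1.55 -0.    0.81 -0.73]
turn rv [-0.    -0.006 -0.   ] | shift now cm [-0.07  0.52 -0.2 ] | shift after turn cm [-0.07  0.52 -0.2 ]
```

View pics/side3.png

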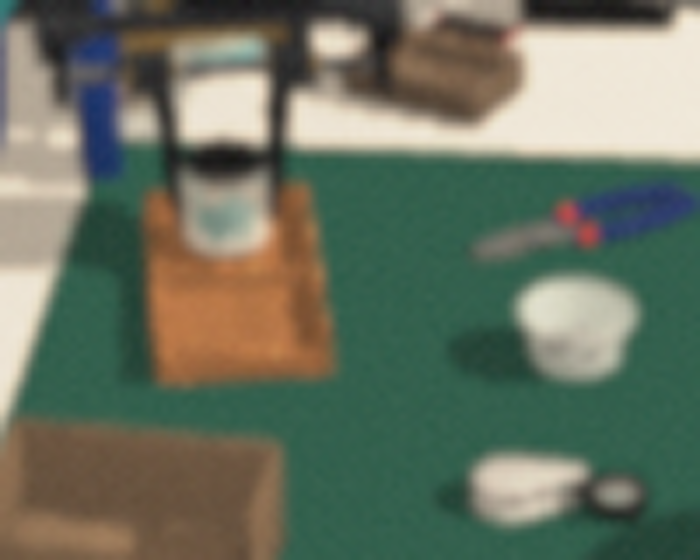

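Emit:
move_arm(
  rows=[
    {"tx":-0.3,"ty":0.2,"tz":-0.2,"rx":0,"ry":0,"rz":0,"grip":20},
    {"tx":0,"ty":0.2,"tz":0,"rx":0,"ry":0,"rz":0,"grip":20},
    {"tx":0,"ty":0.05,"tz":0,"rx":0,"ry":0,"rz":0,"grip":20},
    {"tx":0,"ty":0,"tz":0,"rx":0,"ry":0,"rz":0,"grip":20},
    {"tx":0,"ty":0,"tz":0,"rx":0,"ry":0,"rz":0,"grip":70},
    {"tx":0,"ty":0,"tz":0,"rx":0,"ry":0,"rz":0,"grip":70},
    {"tx":0,"ty":0,"tz":0,"rx":0,"ry":0,"rz":0,"grip":70},
    {"tx":0,"ty":0,"tz":0,"rx":0,"ry":0,"rz":0,"grip":70},
    {"tx":0,"ty":0,"tz":0,"rx":0,"ry":0,"rz":0,"grip":70},
  ],
)

```text
t: 7.88
eef_pos: [612.8, -300.5, 40.2]
tcp_rot: [-1.571, -0.0, 0.179]
ft_force: [-0.8, 0.8, -0.0]
opening: 0.69
```

Emit:
move_arm(
  rows=[
    {"tx":0,"ty":-1,"tz":0,"rx":0,"ry":0,"rz":0,"grip":90},
    {"tx":0,"ty":-2,"tz":0,"rx":0,"ry":0,"rz":0,"grip":90},
    {"tx":0,"ty":-2,"tz":0,"rx":0,"ry":0,"rz":0,"grip":90},
    {"tx":0,"ty":-2,"tz":0,"rx":0,"ry":0,"rz":0,"grip":90},
    {"tx":0,"ty":-2,"tz":0,"rx":0,"ry":0,"rz":0,"grip":90},
    {"tx":-0.3,"ty":-1,"tz":2,"rx":0,"ry":0,"rz":0,"grip":90},
    {"tx":-0.3,"ty":0,"tz":3.5,"rx":0,"ry":0,"rz":0,"grip":90},
    {"tx":-0.3,"ty":0,"tz":3.5,"rx":0,"ry":0,"rz":0,"grip":90},
    {"tx":-0.3,"ty":0,"tz":3.5,"rx":0,"ry":0,"rz":0,"grip":90},
    {"tx":-0.3,"ty":0,"tz":3.5,"rx":0,"ry":0,"rz":0,"grip":90},
  ],
)

```text
t: 8.72
eef_pos: [568.9, -144.5, 141.0]
tcp_rot: [-1.571, -0.001, 0.178]
ft_force: [-0.6, 0.1, -0.2]
opening: 0.9
```

```bash
python3 go.py 457.5 347 145 10.6; python3 - <<'E'
from h import *
p,d=env.read_camera('side'); cv2.imwrite('pics/side4.png',cv2.resize(p[140:220,270:370],None,fx=7,fy=7,interpolation=cv2.INTER_CUBIC))
E
```

```text
t 8.72 pos [ 568.9 -144.5  141. ] psi 10.2 F [-0.6  0.1 -0.2] open 0.9 j [-0.36  0.54  1.75 -0.    0.84 -0.54]
turn rv [ 0.001 -0.007  0.001] | shift now cm [-2.23 -0.42 50.34] | shift after turn cm [-1.91 -0.4  50.36]
```

View pics/side4.png

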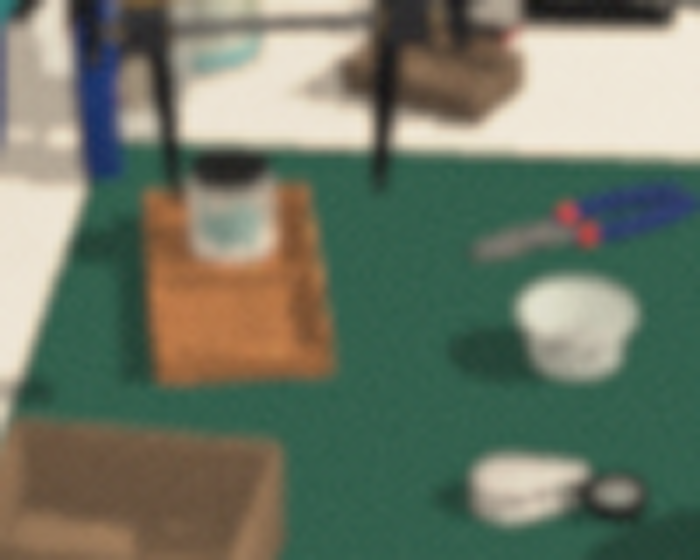

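Emit:
move_arm(
  rows=[
    {"tx":-0.2,"ty":0,"tz":3.5,"rx":0,"ry":0,"rz":0,"grip":95},
    {"tx":-0.2,"ty":0,"tz":3.5,"rx":0,"ry":0,"rz":0,"grip":95},
    {"tx":-0.2,"ty":0,"tz":3.5,"rx":0,"ry":0,"rz":0,"grip":95},
    {"tx":-0.2,"ty":0,"tz":3.5,"rx":0,"ry":0,"rz":0,"grip":95},
    {"tx":-0.2,"ty":0,"tz":3.5,"rx":0,"ry":0,"rz":0,"grip":95},
    {"tx":-0.2,"ty":0,"tz":3.5,"rx":0,"ry":0,"rz":0,"grip":95},
    {"tx":-0.2,"ty":0,"tz":3.5,"rx":0,"ry":0,"rz":0,"grip":95},
    {"tx":-0.2,"ty":0,"tz":3.5,"rx":0,"ry":0,"rz":0,"grip":95},
    {"tx":-0.2,"ty":0,"tz":3.5,"rx":0,"ry":0,"rz":0,"grip":95},
    {"tx":-0.1,"ty":0,"tz":3.5,"rx":0,"ry":0,"rz":0,"grip":95},
  ],
)

```text
t: 9.6
eef_pos: [487.9, 196.9, 141.0]
tcp_rot: [-1.571, -0.001, 0.179]
ft_force: [1.9, 0.0, 0.7]
opening: 0.95
```

Emit:
move_arm(
  rows=[
    {"tx":0,"ty":0,"tz":3.5,"rx":0,"ry":0,"rz":0,"grip":95},
    {"tx":0,"ty":0,"tz":3.5,"rx":0,"ry":0,"rz":0,"grip":95},
    {"tx":0,"ty":0,"tz":3,"rx":0,"ry":0,"rz":0,"grip":95},
    {"tx":0,"ty":0,"tz":2,"rx":0,"ry":0,"rz":0,"grip":95},
    {"tx":0,"ty":0,"tz":1,"rx":0,"ry":0,"rz":0,"grip":95},
    {"tx":0,"ty":0,"tz":0,"rx":0,"ry":0,"rz":0,"grip":95},
    {"tx":0,"ty":0,"tz":0,"rx":0,"ry":0,"rz":0,"grip":95},
  ],
)

```text
t: 10.18
eef_pos: [465.4, 322.8, 140.3]
tcp_rot: [-1.571, -0.0, 0.18]
ft_force: [0.3, -0.3, 0.2]
opening: 0.95
```

```bash
python3 go.py 457.5 346.5 34.5 10.6
```

```text
t 10.18 pos [465.4 322.8 140.3] psi 10.3 F [ 0.3 -0.3  0.2] open 0.95 j [ 0.49  0.52  1.8  -0.    0.82  0.31]
turn rv [ 0.    -0.005  0.   ] | shift now cm [-0.35 10.58  2.47] | shift after turn cm [-0.34 10.58  2.47]
```

Emit:
move_arm(
  rows=[
    {"tx":-0.3,"ty":0,"tz":1.5,"rx":0,"ry":-0.005,"rz":0,"grip":95},
    {"tx":0,"ty":1,"tz":1,"rx":0,"ry":0,"rz":0,"grip":95},
    {"tx":0,"ty":2,"tz":0,"rx":0,"ry":0,"rz":0,"grip":95},
    {"tx":0,"ty":2,"tz":0,"rx":0,"ry":0,"rz":0,"grip":95},
    {"tx":0,"ty":2,"tz":0,"rx":0,"ry":0,"rz":0,"grip":95},
    {"tx":0,"ty":1.5,"tz":0,"rx":0,"ry":0,"rz":0,"grip":95},
    {"tx":0,"ty":1,"tz":0,"rx":0,"ry":0,"rz":0,"grip":95},
    {"tx":0,"ty":0.6,"tz":0,"rx":0,"ry":0,"rz":0,"grip":95},
    {"tx":0,"ty":0.5,"tz":0,"rx":0,"ry":0,"rz":0,"grip":95},
    {"tx":0,"ty":0,"tz":0,"rx":0,"ry":0,"rz":0,"grip":95},
  ],
)

```text
t: 11.02
eef_pos: [457.9, 346.9, 33.5]
tcp_rot: [-1.571, 0.001, 0.184]
ft_force: [-0.1, -0.2, -1.4]
opening: 0.95
```

```bash
python3 go.py 457.5 346.5 34.5 10.6;  python3 - <<'E'
from h import *
p,d=env.read_camera('side'); cv2.imwrite('pics/side5.png',cv2.resize(p[260:350,280:390],None,fx=6,fy=6,interpolation=cv2.INTER_CUBIC))
E
```

```text
t 11.02 pos [457.9 346.9  33.5] psi 10.5 F [-0.1 -0.2 -1.4] open 0.95 j [ 0.53  0.69  1.85 -0.    0.6   0.35]
turn rv [ 0.    -0.001 -0.001] | shift now cm [-0.05 -0.1  -0.03] | shift after turn cm [-0.05 -0.1  -0.03]
```

View pics/side5.png

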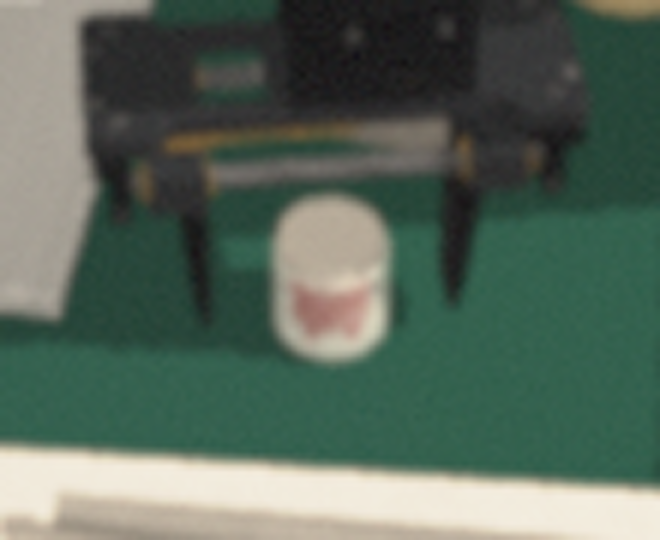

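Centred. Close on jar A.

Emit:
move_arm(
  rows=[
    {"tx":0,"ty":-0.1,"tz":0,"rx":0,"ry":0,"rz":0,"grip":20},
    {"tx":0,"ty":0,"tz":0,"rx":0,"ry":0,"rz":0,"grip":20},
    {"tx":0,"ty":0,"tz":0,"rx":0,"ry":0,"rz":0,"grip":20},
    {"tx":0,"ty":0,"tz":0,"rx":0,"ry":0,"rz":0,"grip":20},
    {"tx":0,"ty":0,"tz":0,"rx":0,"ry":0,"rz":0,"grip":20},
    {"tx":0,"ty":0,"tz":0,"rx":0,"ry":0,"rz":0,"grip":20},
    {"tx":0,"ty":0,"tz":0,"rx":0,"ry":0,"rz":0,"grip":20},
    {"tx":0,"ty":0,"tz":0,"rx":0,"ry":0,"rz":0,"grip":20},
    {"tx":0,"ty":0,"tz":0,"rx":0,"ry":0,"rz":0,"grip":20},
    {"tx":0,"ty":0,"tz":0,"rx":0,"ry":0,"rz":0,"grip":20},
  ],
)

```text
t: 11.9
eef_pos: [457.9, 347.3, 35.1]
tcp_rot: [-1.571, 0.0, 0.184]
ft_force: [-0.9, -0.8, 0.9]
opening: 0.453
```

Emit:
move_arm(
  rows=[
    {"tx":0,"ty":-0.5,"tz":0,"rx":0,"ry":0,"rz":0,"grip":20},
    {"tx":0,"ty":-1.5,"tz":0,"rx":0,"ry":0,"rz":0,"grip":20},
    {"tx":0,"ty":-2,"tz":0,"rx":0,"ry":0,"rz":0,"grip":20},
    {"tx":0,"ty":-2,"tz":0,"rx":0,"ry":0,"rz":0,"grip":20},
    {"tx":0,"ty":-2,"tz":0,"rx":0,"ry":0,"rz":0,"grip":20},
    {"tx":0,"ty":-2,"tz":-1,"rx":0,"ry":0,"rz":0,"grip":20},
    {"tx":0,"ty":-1.5,"tz":-2,"rx":0,"ry":0,"rz":0,"grip":20},
    {"tx":0,"ty":0,"tz":-3,"rx":0,"ry":0,"rz":0,"grip":20},
    {"tx":0,"ty":0,"tz":-3.5,"rx":0,"ry":0,"rz":0,"grip":20},
    {"tx":0,"ty":0,"tz":-3.5,"rx":0,"ry":0,"rz":0,"grip":20},
  ],
)

```text
t: 12.73
eef_pos: [481.6, 218.4, 150.8]
tcp_rot: [-1.571, -0.001, 0.185]
ft_force: [0.8, -0.5, -0.9]
opening: 0.455
```

```bash
python3 go.py 598 -219 150 10.6
```

```text
t 12.73 pos [481.6 218.4 150.8] psi 10.6 F [ 0.8 -0.5 -0.9] open 0.455 j [ 0.3   0.46  1.89 -0.    0.79  0.12]
turn rv [0.    0.    0.001] | shift now cm [  3.38   0.08 -45.14] | shift after turn cm [  3.39   0.08 -45.14]
```

Emit:
move_arm(
  rows=[
    {"tx":0.3,"ty":0,"tz":-3.5,"rx":0,"ry":0,"rz":0,"grip":20},
    {"tx":0.3,"ty":0,"tz":-3.5,"rx":0,"ry":0,"rz":0,"grip":20},
    {"tx":0.3,"ty":0,"tz":-3.5,"rx":0,"ry":0,"rz":0,"grip":20},
    {"tx":0.3,"ty":0,"tz":-3.5,"rx":0,"ry":0,"rz":0,"grip":20},
    {"tx":0.3,"ty":0,"tz":-3.5,"rx":0,"ry":0,"rz":0,"grip":20},
    {"tx":0.3,"ty":0,"tz":-3.5,"rx":0,"ry":0,"rz":0,"grip":20},
    {"tx":0.3,"ty":0,"tz":-3.5,"rx":0,"ry":0,"rz":0,"grip":20},
    {"tx":0.3,"ty":0,"tz":-3.5,"rx":0,"ry":0,"rz":0,"grip":20},
    {"tx":0.3,"ty":0,"tz":-3.5,"rx":0,"ry":0,"rz":0,"grip":20},
    {"tx":0.3,"ty":0,"tz":-3.5,"rx":0,"ry":0,"rz":0,"grip":20},
  ],
)

```text
t: 13.57
eef_pos: [575.3, -121.0, 150.5]
tcp_rot: [-1.571, -0.0, 0.184]
ft_force: [-0.2, 0.3, -0.8]
opening: 0.458
```

Emit:
move_arm(
  rows=[
    {"tx":0.3,"ty":0,"tz":-3,"rx":0,"ry":0,"rz":0,"grip":20},
    {"tx":0,"ty":0,"tz":-2,"rx":0,"ry":0,"rz":0,"grip":20},
    {"tx":0,"ty":0,"tz":-1.5,"rx":0,"ry":0,"rz":0,"grip":20},
    {"tx":0,"ty":0,"tz":-1,"rx":0,"ry":0,"rz":0,"grip":20},
    {"tx":0,"ty":0,"tz":0,"rx":0,"ry":0,"rz":0,"grip":20},
    {"tx":0,"ty":0,"tz":0,"rx":0,"ry":0,"rz":0,"grip":20},
  ],
)

```text
t: 14.07
eef_pos: [591.6, -191.8, 150.1]
tcp_rot: [-1.57, 0.0, 0.184]
ft_force: [0.3, 0.8, -0.7]
opening: 0.451
```

```bash
python3 go.py 598 -219 39.5 10.6
```

```text
t 14.07 pos [ 591.6 -191.8  150.1] psi 10.5 F [ 0.3  0.8 -0.7] open 0.451 j [-0.42  0.58  1.65  0.    0.91 -0.6 ]
turn rv [-0.    -0.001 -0.   ] | shift now cm [ 0.13 11.06 -2.8 ] | shift after turn cm [ 0.12 11.06 -2.79]
```

Emit:
move_arm(
  rows=[
    {"tx":0.1,"ty":0,"tz":-1.8,"rx":0,"ry":0,"rz":0,"grip":20},
    {"tx":0,"ty":1.5,"tz":-1,"rx":0,"ry":0,"rz":0,"grip":20},
    {"tx":0,"ty":2,"tz":0,"rx":0,"ry":0,"rz":0,"grip":20},
    {"tx":0,"ty":2,"tz":0,"rx":0,"ry":0,"rz":0,"grip":20},
    {"tx":0,"ty":2,"tz":0,"rx":0,"ry":0,"rz":0,"grip":20},
    {"tx":0,"ty":1.5,"tz":0,"rx":0,"ry":0,"rz":0,"grip":20},
    {"tx":0,"ty":0.8,"tz":0,"rx":0,"ry":0,"rz":0,"grip":20},
    {"tx":0,"ty":0.6,"tz":0,"rx":0,"ry":0,"rz":0,"grip":20},
    {"tx":0,"ty":0.3,"tz":0,"rx":0,"ry":0,"rz":0,"grip":20},
    {"tx":0,"ty":0,"tz":0,"rx":0,"ry":0,"rz":0,"grip":20},
  ],
)

```text
t: 14.9
eef_pos: [598.0, -219.4, 42.8]
tcp_rot: [-1.571, 0.0, 0.184]
ft_force: [0.0, 0.3, -0.7]
opening: 0.456
```

```bash
python3 go.py 598 -219 39.5 10.6; python3 - <<'E'
from h import *
p,d=env.read_camera('side'); cv2.imwrite('pics/side6.png',cv2.resize(p[140:220,270:370],None,fx=7,fy=7,interpolation=cv2.INTER_CUBIC))
E
```

```text
t 14.9 pos [ 598.  -219.4   42.8] psi 10.6 F [ 0.   0.3 -0.7] open 0.456 j [-0.46  0.73  1.68 -0.    0.72 -0.64]
turn rv [-0.    -0.001 -0.   ] | shift now cm [0.01 0.33 0.04] | shift after turn cm [0.01 0.33 0.04]
```

View pics/side6.png

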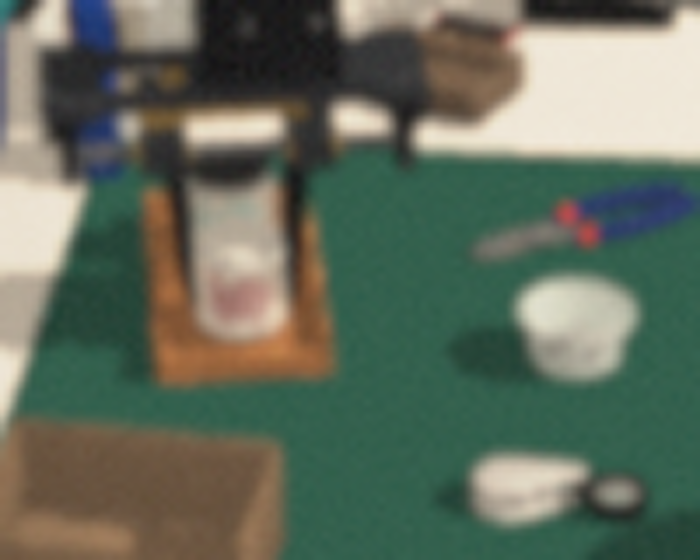

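Good. Lower and release, then retreat up toward the pliers.

Emit:
move_arm(
  rows=[
    {"tx":0,"ty":0.2,"tz":0,"rx":0,"ry":0,"rz":0,"grip":20},
    {"tx":0,"ty":0.1,"tz":0,"rx":0,"ry":0,"rz":0,"grip":20},
    {"tx":0,"ty":0,"tz":0,"rx":0,"ry":0,"rz":0,"grip":20},
    {"tx":0,"ty":0,"tz":0,"rx":0,"ry":0,"rz":0,"grip":70},
    {"tx":0,"ty":0,"tz":0,"rx":0,"ry":0,"rz":0,"grip":70},
    {"tx":0,"ty":0,"tz":0,"rx":0,"ry":0,"rz":0,"grip":70},
    {"tx":0,"ty":0,"tz":0,"rx":0,"ry":0,"rz":0,"grip":70},
    {"tx":0,"ty":0,"tz":0,"rx":0,"ry":0,"rz":0,"grip":70},
  ],
)

```text
t: 15.62
eef_pos: [598.0, -219.7, 40.2]
tcp_rot: [-1.571, -0.0, 0.184]
ft_force: [0.0, -0.3, -0.1]
opening: 0.688
```

Emit:
move_arm(
  rows=[
    {"tx":0,"ty":-1,"tz":0,"rx":0,"ry":0,"rz":0,"grip":70},
    {"tx":0,"ty":-2,"tz":0,"rx":0,"ry":0,"rz":0,"grip":70},
    {"tx":0,"ty":-2,"tz":0,"rx":0,"ry":0,"rz":0,"grip":70},
    {"tx":0,"ty":-2,"tz":0,"rx":0,"ry":0,"rz":0,"grip":70},
    {"tx":0,"ty":-2,"tz":0,"rx":0,"ry":0,"rz":0,"grip":70},
    {"tx":0,"ty":-1,"tz":0,"rx":0,"ry":0,"rz":0,"grip":70},
    {"tx":0,"ty":0,"tz":0,"rx":0,"ry":0,"rz":0,"grip":70},
  ],
)

```text
t: 16.2
eef_pos: [598.8, -220.0, 142.9]
tcp_rot: [-1.573, -0.003, 0.184]
ft_force: [-0.5, -0.7, -1.2]
opening: 0.701
```

```bash
python3 go.py 437 -336 130 122.4;python3 go.py 437 -336 130 -57.6; python3 - <<'E'
from h import *
p,d=env.read_camera('side'); cv2.imwrite('pics/side7.png',cv2.resize(p[140:220,270:370],None,fx=7,fy=7,interpolation=cv2.INTER_CUBIC))
E
```

```text
t 16.2 pos [ 598.8 -220.   142.9] psi 10.5 F [-0.5 -0.7 -1.2] open 0.701 j [-0.46  0.6   1.62 -0.    0.91 -0.64]
turn rv [ 0.005 -1.952 -0.   ] | shift now cm [-18.03   1.25  -8.44] | shift after turn cm [-1.12  1.29 19.87]
t 16.2 pos [ 598.8 -220.   142.9] psi 10.5 F [-0.5 -0.7 -1.2] open 0.701 j [-0.46  0.6   1.62 -0.    0.91 -0.64]
turn rv [0.    1.189 0.004] | shift now cm [-18.03   1.25  -8.44] | shift after turn cm [  1.12   1.29 -19.87]
```

View pics/side7.png

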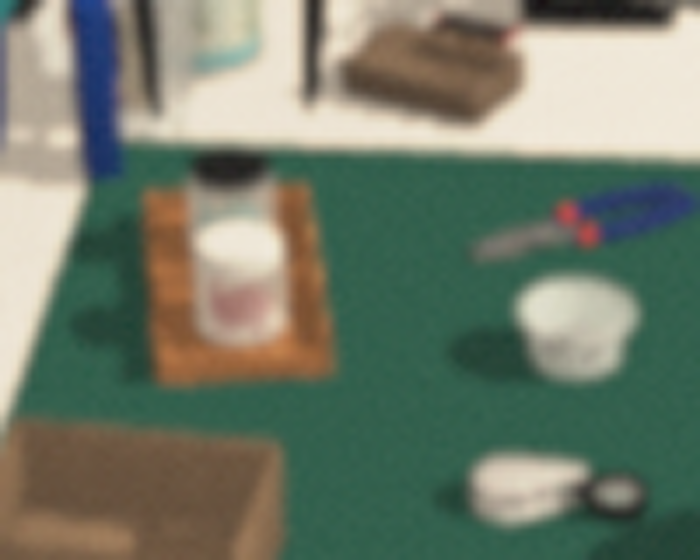

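Emit:
move_arm(
  rows=[
    {"tx":0,"ty":0,"tz":0,"rx":0,"ry":0.119,"rz":0,"grip":70},
    {"tx":0,"ty":0,"tz":0,"rx":0,"ry":0.119,"rz":0,"grip":70},
    {"tx":0,"ty":0,"tz":0,"rx":0,"ry":0.119,"rz":0,"grip":70},
    {"tx":0,"ty":0,"tz":0,"rx":0,"ry":0.119,"rz":0,"grip":70},
    {"tx":0,"ty":0,"tz":0,"rx":0,"ry":0.119,"rz":0,"grip":70},
    {"tx":0,"ty":0,"tz":0,"rx":0,"ry":0.119,"rz":0,"grip":70},
    {"tx":0,"ty":0,"tz":0,"rx":0,"ry":0.119,"rz":0,"grip":70},
    {"tx":0,"ty":0,"tz":0,"rx":0,"ry":0.119,"rz":0,"grip":70},
    {"tx":0,"ty":0,"tz":0,"rx":0,"ry":0.119,"rz":0,"grip":70},
    {"tx":0,"ty":0,"tz":0,"rx":0,"ry":0.118,"rz":0,"grip":70},
  ],
)

```text
t: 17.08
eef_pos: [597.5, -219.4, 138.5]
tcp_rot: [-1.572, 0.002, -1.011]
ft_force: [0.7, -0.6, 0.2]
opening: 0.701
```

Emit:
move_arm(
  rows=[
    {"tx":0,"ty":0,"tz":-1.5,"rx":0,"ry":0,"rz":0,"grip":70},
    {"tx":0.2,"ty":0,"tz":-3,"rx":0,"ry":0,"rz":0,"grip":70},
    {"tx":0.2,"ty":0,"tz":-3,"rx":0,"ry":0,"rz":0,"grip":70},
    {"tx":0.2,"ty":0,"tz":-3,"rx":0,"ry":0,"rz":0,"grip":70},
    {"tx":0.2,"ty":0,"tz":-3,"rx":0,"ry":0,"rz":0,"grip":70},
    {"tx":0.2,"ty":0,"tz":-3,"rx":0,"ry":0,"rz":0,"grip":70},
    {"tx":0.1,"ty":0,"tz":-2,"rx":0,"ry":0,"rz":0,"grip":70},
    {"tx":0,"ty":0,"tz":-1,"rx":0,"ry":0,"rz":0,"grip":70},
    {"tx":0,"ty":0,"tz":0,"rx":0,"ry":0,"rz":0,"grip":70},
    {"tx":0,"ty":0,"tz":0,"rx":0,"ry":0,"rz":0,"grip":70},
  ],
)

```text
t: 17.92
eef_pos: [439.1, -333.5, 139.8]
tcp_rot: [-1.571, 0.0, -1.005]
ft_force: [0.2, 0.2, 0.1]
opening: 0.702
```

```bash
python3 go.py 437 -336 21 -57.6
```

```text
t 17.92 pos [ 439.1 -333.5  139.8] psi -57.6 F [0.2 0.2 0.1] open 0.702 j [-0.77  0.5   1.84  0.    0.8   0.24]
turn rv [ 0.     0.001 -0.   ] | shift now cm [ 0.11 11.88 -0.31] | shift after turn cm [ 0.1  11.88 -0.32]
```

Emit:
move_arm(
  rows=[
    {"tx":0.1,"ty":1.5,"tz":-0.3,"rx":0,"ry":0,"rz":0,"grip":70},
    {"tx":0,"ty":2,"tz":0,"rx":0,"ry":0,"rz":0,"grip":70},
    {"tx":0,"ty":2,"tz":0,"rx":0,"ry":0,"rz":0,"grip":70},
    {"tx":0,"ty":2,"tz":0,"rx":0,"ry":0,"rz":0,"grip":70},
    {"tx":0,"ty":1.5,"tz":0,"rx":0,"ry":0,"rz":0,"grip":70},
    {"tx":0,"ty":1,"tz":0,"rx":0,"ry":0,"rz":0,"grip":70},
    {"tx":0,"ty":0.8,"tz":0,"rx":0,"ry":0,"rz":0,"grip":70},
    {"tx":0,"ty":0.5,"tz":0,"rx":0,"ry":0,"rz":0,"grip":70},
    {"tx":0,"ty":0.2,"tz":0,"rx":0,"ry":0,"rz":0,"grip":70},
    {"tx":0,"ty":0,"tz":0,"rx":0,"ry":0,"rz":0,"grip":70},
  ],
)

```text
t: 18.75
eef_pos: [437.5, -335.9, 25.2]
tcp_rot: [-1.571, -0.0, -1.005]
ft_force: [0.8, -0.0, 0.2]
opening: 0.705
```

```bash
python3 go.py 437 -336 21 -57.6;  python3 - <<'E'
from h import *
p,d=env.read_camera('side'); cv2.imwrite('pics/side8.png',cv2.resize(p[140:200,320:400],None,fx=8,fy=8,interpolation=cv2.INTER_CUBIC))
E
```

```text
t 18.75 pos [ 437.5 -335.9   25.2] psi -57.6 F [ 0.8 -0.   0.2] open 0.705 j [-0.77  0.68  1.91 -0.    0.55  0.23]
turn rv [0.    0.001 0.   ] | shift now cm [-0.02  0.42 -0.05] | shift after turn cm [-0.02  0.42 -0.05]
```

View pics/side8.png

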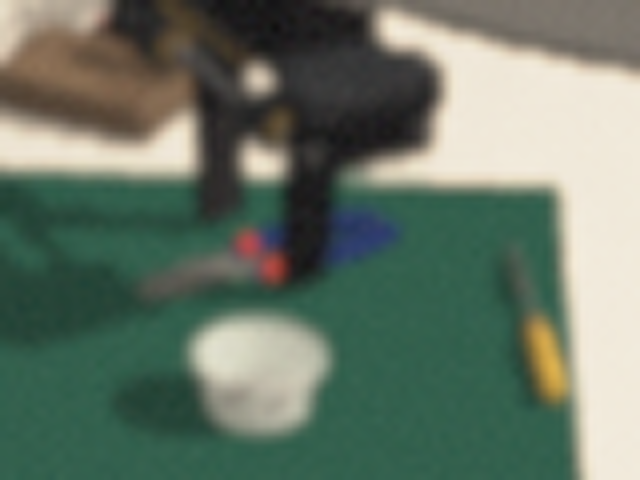

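Emit:
move_arm(
  rows=[
    {"tx":0,"ty":0.3,"tz":0,"rx":0,"ry":0,"rz":0,"grip":70},
    {"tx":0,"ty":0.1,"tz":0,"rx":0,"ry":0,"rz":0,"grip":70},
    {"tx":0,"ty":0,"tz":0,"rx":0,"ry":0,"rz":0,"grip":70},
  ],
)

```text
t: 19.05
eef_pos: [437.3, -336.0, 21.2]
tcp_rot: [-1.571, -0.0, -1.005]
ft_force: [-0.1, 0.5, 0.0]
opening: 0.699
```

Emit:
move_arm(
  rows=[
    {"tx":0,"ty":0,"tz":0,"rx":0,"ry":0,"rz":0,"grip":10},
    {"tx":0,"ty":0,"tz":0,"rx":0,"ry":0,"rz":0,"grip":10},
    {"tx":0,"ty":0,"tz":0,"rx":0,"ry":0,"rz":0,"grip":10},
    {"tx":0,"ty":0,"tz":0,"rx":0,"ry":0,"rz":0,"grip":10},
    {"tx":0,"ty":0,"tz":0,"rx":0,"ry":0,"rz":0,"grip":10},
    {"tx":0,"ty":0,"tz":0,"rx":0,"ry":0,"rz":0,"grip":10},
    {"tx":0,"ty":0,"tz":0,"rx":0,"ry":0,"rz":0,"grip":10},
    {"tx":0,"ty":0,"tz":0,"rx":0,"ry":0,"rz":0,"grip":10},
  ],
)

```text
t: 19.72
eef_pos: [437.2, -335.9, 21.1]
tcp_rot: [-1.571, 0.0, -1.005]
ft_force: [0.2, 0.5, 1.3]
opening: 0.314
```

Emit:
move_arm(
  rows=[
    {"tx":0,"ty":-0.5,"tz":0,"rx":0,"ry":0,"rz":0,"grip":10},
    {"tx":0,"ty":-1.5,"tz":0,"rx":0,"ry":0,"rz":0,"grip":10},
    {"tx":0,"ty":-2,"tz":0,"rx":0,"ry":0,"rz":0,"grip":10},
    {"tx":0,"ty":-2,"tz":0,"rx":0,"ry":0,"rz":0,"grip":10},
    {"tx":0,"ty":-2,"tz":0,"rx":0,"ry":0,"rz":0,"grip":10},
    {"tx":0,"ty":-2,"tz":0,"rx":0,"ry":0,"rz":0,"grip":10},
    {"tx":0,"ty":-1,"tz":0,"rx":0,"ry":0,"rz":0,"grip":10},
    {"tx":0,"ty":0,"tz":0,"rx":0,"ry":0,"rz":0,"grip":10},
  ],
)

```text
t: 20.38
eef_pos: [437.9, -336.5, 133.2]
tcp_rot: [-1.57, -0.004, -1.005]
ft_force: [0.3, -0.4, -0.7]
opening: 0.313
```

```bash
python3 go.py 607 255 130 -4.2;  python3 - <<'E'
from h import *
p,d=env.read_camera('side'); cv2.imwrite('pics/side9.png',cv2.resize(p[110:200,300:400],None,fx=6,fy=6,interpolation=cv2.INTER_CUBIC))
E
```

```text
t 20.38 pos [ 437.9 -336.5  133.2] psi -57.6 F [ 0.3 -0.4 -0.7] open 0.313 j [-0.77  0.51  1.85 -0.    0.78  0.23]
turn rv [ 0.001 -0.932  0.004] | shift now cm [-40.86   0.21  45.99] | shift after turn cm [12.53  0.32 60.23]
```

View pics/side9.png

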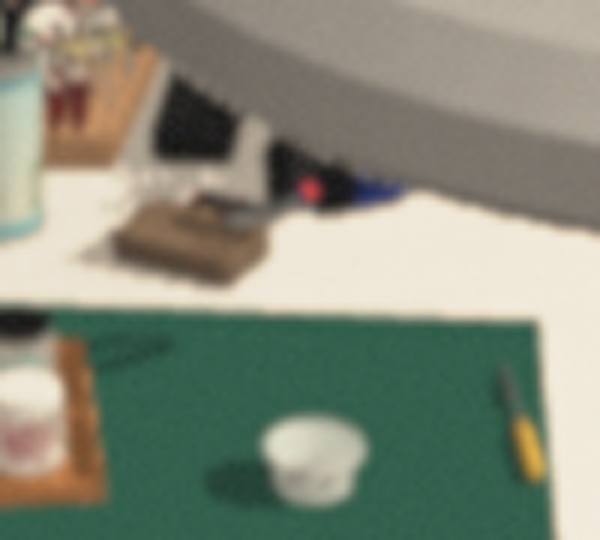

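Emit:
move_arm(
  rows=[
    {"tx":0,"ty":0,"tz":0,"rx":0,"ry":-0.06,"rz":0,"grip":10},
    {"tx":0,"ty":0,"tz":0,"rx":0,"ry":-0.11,"rz":0,"grip":10},
    {"tx":0,"ty":0,"tz":0,"rx":0,"ry":-0.11,"rz":0,"grip":10},
    {"tx":0,"ty":0,"tz":0,"rx":0,"ry":-0.11,"rz":0,"grip":10},
    {"tx":0,"ty":0,"tz":0,"rx":0,"ry":-0.11,"rz":0,"grip":10},
    {"tx":0,"ty":0,"tz":0,"rx":0,"ry":-0.11,"rz":0,"grip":10},
    {"tx":0,"ty":0,"tz":0,"rx":0,"ry":-0.11,"rz":0,"grip":10},
    {"tx":0,"ty":0,"tz":0,"rx":0,"ry":-0.11,"rz":0,"grip":10},
    {"tx":0,"ty":0,"tz":0,"rx":0,"ry":-0.1,"rz":0,"grip":10},
    {"tx":0.7,"ty":0,"tz":2,"rx":0,"ry":0,"rz":0,"grip":10},
  ],
)

```text
t: 21.27
eef_pos: [444.9, -318.1, 129.6]
tcp_rot: [-1.57, 0.001, -0.07]
ft_force: [0.4, 0.2, -0.7]
opening: 0.312
```

Emit:
move_arm(
  rows=[
    {"tx":0.7,"ty":0,"tz":3.3,"rx":0,"ry":0,"rz":0,"grip":10},
    {"tx":0.7,"ty":0,"tz":3.3,"rx":0,"ry":0,"rz":0,"grip":10},
    {"tx":0.7,"ty":0,"tz":3.3,"rx":0,"ry":0,"rz":0,"grip":10},
    {"tx":0.7,"ty":0,"tz":3.3,"rx":0,"ry":0,"rz":0,"grip":10},
    {"tx":0.7,"ty":0,"tz":3.3,"rx":0,"ry":0,"rz":0,"grip":10},
    {"tx":0.7,"ty":0,"tz":3.3,"rx":0,"ry":0,"rz":0,"grip":10},
    {"tx":0.7,"ty":0,"tz":3.3,"rx":0,"ry":0,"rz":0,"grip":10},
    {"tx":0.7,"ty":0,"tz":3.3,"rx":0,"ry":0,"rz":0,"grip":10},
    {"tx":0.7,"ty":0,"tz":3.3,"rx":0,"ry":0,"rz":0,"grip":10},
    {"tx":0.7,"ty":0,"tz":3.3,"rx":0,"ry":0,"rz":0,"grip":10},
  ],
)

```text
t: 22.1
eef_pos: [540.0, 9.0, 129.7]
tcp_rot: [-1.571, 0.002, -0.075]
ft_force: [1.1, -1.3, -2.0]
opening: 0.31
```

Emit:
move_arm(
  rows=[
    {"tx":0.7,"ty":0,"tz":3.3,"rx":0,"ry":0,"rz":0,"grip":10},
    {"tx":0.7,"ty":0,"tz":3.3,"rx":0,"ry":0,"rz":0,"grip":10},
    {"tx":0.7,"ty":0,"tz":3.3,"rx":0,"ry":0,"rz":0,"grip":10},
    {"tx":0.7,"ty":0,"tz":3.3,"rx":0,"ry":0,"rz":0,"grip":10},
    {"tx":0.7,"ty":0,"tz":3.3,"rx":0,"ry":0,"rz":0,"grip":10},
    {"tx":0.7,"ty":0,"tz":3.3,"rx":0,"ry":0,"rz":0,"grip":10},
    {"tx":0.5,"ty":0,"tz":2.5,"rx":0,"ry":0,"rz":0,"grip":10},
    {"tx":0,"ty":0,"tz":1.5,"rx":0,"ry":0,"rz":0,"grip":10},
    {"tx":0,"ty":0,"tz":0,"rx":0,"ry":0,"rz":0,"grip":10},
    {"tx":0,"ty":0,"tz":0,"rx":0,"ry":0,"rz":0,"grip":10},
  ],
)

```text
t: 22.93
eef_pos: [604.2, 241.1, 129.7]
tcp_rot: [-1.572, 0.002, -0.074]
ft_force: [-0.0, -0.4, -1.3]
opening: 0.315
```

```bash
python3 go.py 607 255 24.5 -4.2;  python3 - <<'E'
from h import *
p,d=env.read_camera('side'); cv2.imwrite('pics/side10.png',cv2.resize(p[180:320,230:380],None,fx=5,fy=5,interpolation=cv2.INTER_CUBIC)[:600])
E
```

```text
t 22.93 pos [604.2 241.1 129.7] psi -4.2 F [-0.  -0.4 -1.3] open 0.315 j [ 0.28  0.64  1.59 -0.    0.91  0.35]
turn rv [ 0.001 -0.001 -0.002] | shift now cm [ 0.2  10.52  1.42] | shift after turn cm [ 0.18 10.52  1.41]
```

View pics/side10.png

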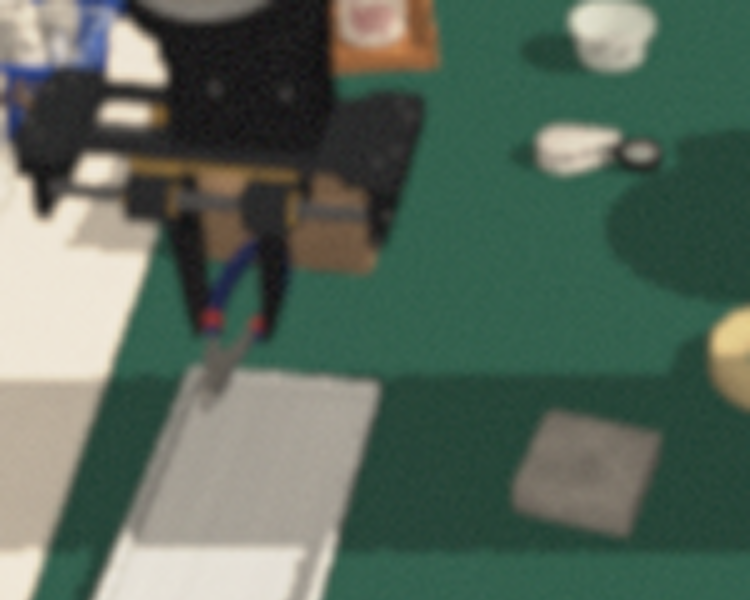

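Emit:
move_arm(
  rows=[
    {"tx":0.2,"ty":0,"tz":1.4,"rx":0,"ry":0,"rz":0,"grip":10},
    {"tx":0,"ty":1.5,"tz":0,"rx":0,"ry":0,"rz":0,"grip":10},
    {"tx":0,"ty":2,"tz":0,"rx":0,"ry":0,"rz":0,"grip":10},
    {"tx":0,"ty":2,"tz":0,"rx":0,"ry":0,"rz":0,"grip":10},
    {"tx":0,"ty":1.5,"tz":0,"rx":0,"ry":0,"rz":0,"grip":10},
    {"tx":0,"ty":1,"tz":0,"rx":0,"ry":0,"rz":0,"grip":10},
    {"tx":0,"ty":1,"tz":0,"rx":0,"ry":0,"rz":0,"grip":10},
    {"tx":0,"ty":0.5,"tz":0,"rx":0,"ry":0,"rz":0,"grip":10},
    {"tx":0,"ty":0.3,"tz":0,"rx":0,"ry":0,"rz":0,"grip":10},
    {"tx":0,"ty":0,"tz":0,"rx":0,"ry":0,"rz":0,"grip":10},
  ],
)

```text
t: 23.82
eef_pos: [608.1, 254.8, 33.0]
tcp_rot: [-1.571, 0.0, -0.075]
ft_force: [-0.2, 0.6, -1.4]
opening: 0.312
```

```bash
python3 go.py 607 255 24.5 -4.2;  python3 - <<'E'
from h import *
p,d=env.read_camera('side'); cv2.imwrite('pics/side11.png',cv2.resize(p[220:320,230:350],None,fx=6,fy=6,interpolation=cv2.INTER_CUBIC)[:600])
E
```

```text
t 23.82 pos [608.1 254.8  33. ] psi -4.3 F [-0.2  0.6 -1.4] open 0.312 j [ 0.3   0.77  1.63 -0.    0.74  0.37]
turn rv [ 0.    -0.002 -0.   ] | shift now cm [-0.11  0.85  0.01] | shift after turn cm [-0.11  0.85  0.01]
```

View pics/side11.png

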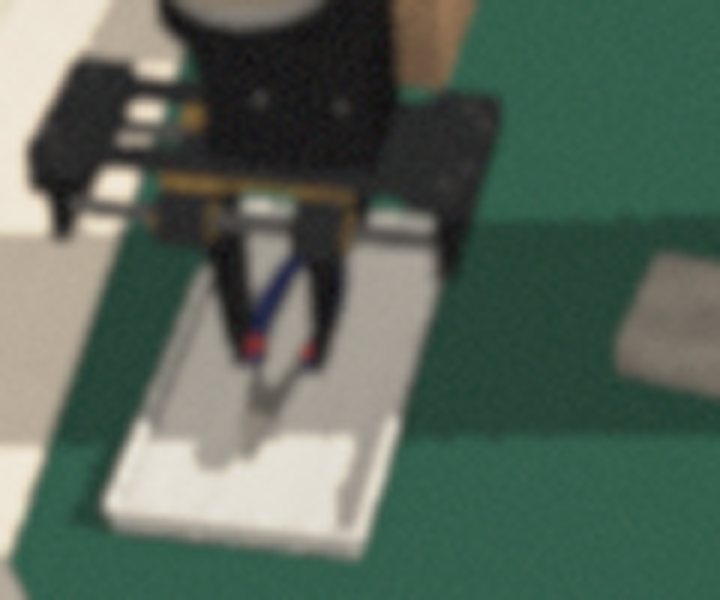

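Emit:
move_arm(
  rows=[
    {"tx":-0.1,"ty":0.4,"tz":0,"rx":0,"ry":0,"rz":0,"grip":10},
    {"tx":0,"ty":0.3,"tz":0,"rx":0,"ry":0,"rz":0,"grip":10},
    {"tx":0,"ty":0.15,"tz":0,"rx":0,"ry":0,"rz":0,"grip":10},
    {"tx":0,"ty":0,"tz":0,"rx":0,"ry":0,"rz":0,"grip":10},
    {"tx":0,"ty":0,"tz":0,"rx":0,"ry":0,"rz":0,"grip":10},
  ],
)

```text
t: 24.28
eef_pos: [607.1, 255.0, 24.6]
tcp_rot: [-1.571, -0.0, -0.075]
ft_force: [-1.0, 0.8, -1.3]
opening: 0.314
```

Emit:
move_arm(
  rows=[
    {"tx":0,"ty":0,"tz":0,"rx":0,"ry":0,"rz":0,"grip":52},
    {"tx":0,"ty":0,"tz":0,"rx":0,"ry":0,"rz":0,"grip":52},
    {"tx":0,"ty":0,"tz":0,"rx":0,"ry":0,"rz":0,"grip":52},
    {"tx":0,"ty":0,"tz":0,"rx":0,"ry":0,"rz":0,"grip":52},
    {"tx":0,"ty":-1,"tz":0,"rx":0,"ry":0,"rz":0,"grip":52},
    {"tx":0,"ty":-2,"tz":0,"rx":0,"ry":0,"rz":0,"grip":52},
    {"tx":0,"ty":-2,"tz":0,"rx":0,"ry":0,"rz":0,"grip":52},
    {"tx":0,"ty":-2,"tz":0,"rx":0,"ry":0,"rz":0,"grip":52},
    {"tx":0,"ty":-2,"tz":0,"rx":0,"ry":0,"rz":0,"grip":90},
    {"tx":0,"ty":-1,"tz":0,"rx":0,"ry":0,"rz":0,"grip":90},
  ],
)

```text
t: 25.12
eef_pos: [607.8, 255.2, 127.9]
tcp_rot: [-1.57, -0.003, -0.075]
ft_force: [-0.0, 0.7, 0.7]
opening: 0.608
```

```bash
python3 go.py 434.5 217.5 130 -14.4;  python3 - <<'E'
from h import *
p,d=env.read_camera('side'); cv2.imwrite('pics/side12.png',cv2.resize(p[220:320,230:370],None,fx=5.5,fy=5.5,interpolation=cv2.INTER_CUBIC)[:600])
E
```

```text
t 25.12 pos [607.8 255.2 127.9] psi -4.3 F [-0.   0.7  0.7] open 0.608 j [ 0.3   0.65  1.57 -0.    0.92  0.37]
turn rv [-0.001  0.176  0.003] | shift now cm [-16.99  -0.27  -5.06] | shift after turn cm [-15.84  -0.21  -7.96]
```

View pics/side12.png

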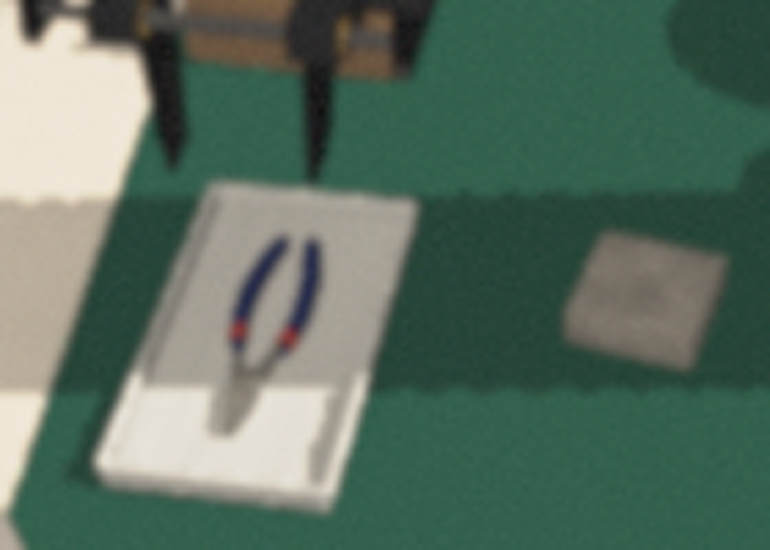

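Emit:
move_arm(
  rows=[
    {"tx":0,"ty":0,"tz":0,"rx":0,"ry":0.088,"rz":0,"grip":90},
    {"tx":0,"ty":0,"tz":0,"rx":0,"ry":0.088,"rz":0,"grip":90},
    {"tx":-2,"ty":0,"tz":-1,"rx":0,"ry":0,"rz":0,"grip":90},
    {"tx":-3,"ty":0,"tz":-1.5,"rx":0,"ry":0,"rz":0,"grip":90},
    {"tx":-3,"ty":0,"tz":-1.5,"rx":0,"ry":0,"rz":0,"grip":90},
    {"tx":-3,"ty":0,"tz":-1.5,"rx":0,"ry":0,"rz":0,"grip":90},
    {"tx":-2.5,"ty":0,"tz":-1.5,"rx":0,"ry":0,"rz":0,"grip":90},
    {"tx":-2,"ty":0,"tz":-1,"rx":0,"ry":0,"rz":0,"grip":90},
    {"tx":0,"ty":0,"tz":0,"rx":0,"ry":0,"rz":0,"grip":90},
    {"tx":0,"ty":0,"tz":0,"rx":0,"ry":0,"rz":0,"grip":90},
  ],
)

```text
t: 26.0
eef_pos: [436.6, 216.0, 124.7]
tcp_rot: [-1.571, 0.0, -0.251]
ft_force: [0.1, 1.3, -0.6]
opening: 0.902
```

```bash
python3 go.py 434.5 217.5 20.5 -14.4
```

```text
t 26.0 pos [436.6 216.  124.7] psi -14.4 F [ 0.1  1.3 -0.6] open 0.902 j [ 0.32  0.45  2.01 -0.    0.68  0.57]
turn rv [ 0.     0.001 -0.   ] | shift now cm [-0.24 10.42  0.1 ] | shift after turn cm [-0.24 10.42  0.09]
```

Emit:
move_arm(
  rows=[
    {"tx":-0.2,"ty":1.5,"tz":0.1,"rx":0,"ry":0,"rz":0,"grip":90},
    {"tx":0,"ty":2,"tz":0,"rx":0,"ry":0,"rz":0,"grip":90},
    {"tx":0,"ty":2,"tz":0,"rx":0,"ry":0,"rz":0,"grip":90},
    {"tx":0,"ty":1.5,"tz":0,"rx":0,"ry":0,"rz":0,"grip":90},
    {"tx":0,"ty":1,"tz":0,"rx":0,"ry":0,"rz":0,"grip":90},
    {"tx":0,"ty":1,"tz":0,"rx":0,"ry":0,"rz":0,"grip":90},
    {"tx":0,"ty":0.5,"tz":0,"rx":0,"ry":0,"rz":0,"grip":90},
    {"tx":0,"ty":0.3,"tz":0,"rx":0,"ry":0,"rz":0,"grip":90},
    {"tx":0,"ty":0,"tz":0,"rx":0,"ry":0,"rz":0,"grip":90},
    {"tx":0,"ty":0,"tz":0,"rx":0,"ry":0,"rz":0,"grip":90},
  ],
)

```text
t: 26.83
eef_pos: [435.6, 217.5, 26.9]
tcp_rot: [-1.571, -0.001, -0.251]
ft_force: [-0.0, -0.1, 0.8]
opening: 0.901
```

```bash
python3 go.py 434.5 217.5 20.5 -14.4;  python3 - <<'E'
from h import *
p,d=env.read_camera('side'); cv2.imwrite('pics/side13.png',cv2.resize(p[220:300,290:400],None,fx=7,fy=7,interpolation=cv2.INTER_CUBIC)[:600])
E
```

```text
t 26.83 pos [435.6 217.5  26.9] psi -14.4 F [-0.  -0.1  0.8] open 0.901 j [ 0.33  0.63  2.07 -0.    0.44  0.58]
turn rv [-0.     0.     0.001] | shift now cm [-0.11  0.64 -0.03] | shift after turn cm [-0.11  0.64 -0.03]
```

View pics/side13.png

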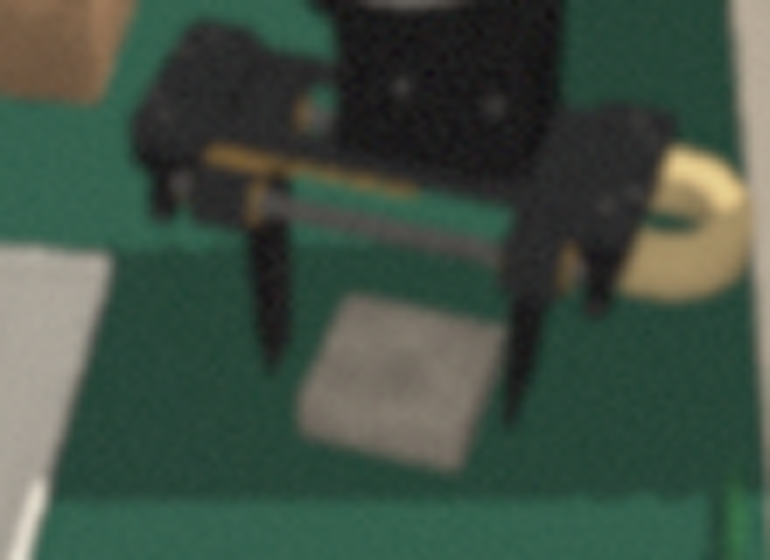

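Emit:
move_arm(
  rows=[
    {"tx":-0.1,"ty":0.4,"tz":0,"rx":0,"ry":0,"rz":0,"grip":90},
    {"tx":0,"ty":0.2,"tz":0,"rx":0,"ry":0,"rz":0,"grip":90},
    {"tx":0,"ty":0,"tz":0,"rx":0,"ry":0,"rz":0,"grip":30},
    {"tx":0,"ty":0,"tz":0,"rx":0,"ry":0,"rz":0,"grip":30},
    {"tx":0,"ty":0,"tz":0,"rx":0,"ry":0,"rz":0,"grip":30},
    {"tx":0,"ty":0,"tz":0,"rx":0,"ry":0,"rz":0,"grip":30},
    {"tx":0,"ty":0,"tz":0,"rx":0,"ry":0,"rz":0,"grip":30},
    {"tx":0,"ty":0,"tz":0,"rx":0,"ry":0,"rz":0,"grip":30},
    {"tx":0,"ty":0,"tz":0,"rx":0,"ry":0,"rz":0,"grip":30},
    {"tx":0,"ty":0,"tz":0,"rx":0,"ry":0,"rz":0,"grip":30},
  ],
)

```text
t: 27.72
eef_pos: [434.1, 217.7, 20.6]
tcp_rot: [-1.571, 0.0, -0.251]
ft_force: [-2.9, 0.8, 3.9]
opening: 0.629
```

Emit:
move_arm(
  rows=[
    {"tx":0,"ty":-0.3,"tz":0,"rx":0,"ry":0,"rz":0,"grip":30},
    {"tx":0,"ty":-0.7,"tz":0,"rx":0,"ry":0,"rz":0,"grip":30},
    {"tx":0,"ty":-1,"tz":0,"rx":0,"ry":0,"rz":0,"grip":30},
    {"tx":0,"ty":-1.5,"tz":0,"rx":0,"ry":0,"rz":0,"grip":30},
    {"tx":0,"ty":-2,"tz":0,"rx":0,"ry":0,"rz":0,"grip":30},
    {"tx":0,"ty":-2,"tz":0,"rx":0,"ry":0,"rz":0,"grip":30},
    {"tx":0,"ty":-1.5,"tz":0,"rx":0,"ry":0,"rz":0,"grip":30},
    {"tx":0,"ty":-1,"tz":0,"rx":0,"ry":0,"rz":0,"grip":30},
    {"tx":0,"ty":-1,"tz":0,"rx":0,"ry":0,"rz":0,"grip":30},
    {"tx":0,"ty":0,"tz":0,"rx":0,"ry":0,"rz":0,"grip":30},
  ],
)

```text
t: 28.55
eef_pos: [435.0, 217.9, 133.0]
tcp_rot: [-1.569, -0.003, -0.251]
ft_force: [1.1, -0.2, -4.6]
opening: 0.627
```

```bash
python3 go.py 622 -4.5 130 -4.7;  python3 - <<'E'
from h import *
p,d=env.read_camera('side'); cv2.imwrite('pics/side14.png',cv2.resize(p[180:280,290:400],None,fx=6,fy=6,interpolation=cv2.INTER_CUBIC)[:600])
E
```

```text
t 28.55 pos [435.  217.9 133. ] psi -14.4 F [ 1.1 -0.2 -4.6] open 0.627 j [ 0.33  0.44  2.   -0.    0.7   0.58]
turn rv [-0.002 -0.169  0.003] | shift now cm [ 23.64   0.34 -16.9 ] | shift after turn cm [ 20.46   0.3  -20.63]
```

View pics/side14.png

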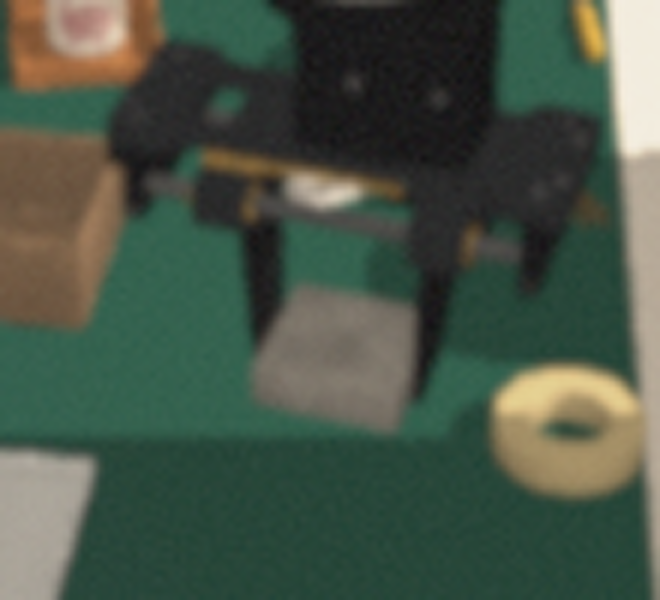

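Emit:
move_arm(
  rows=[
    {"tx":0,"ty":0,"tz":0,"rx":0,"ry":-0.085,"rz":0,"grip":30},
    {"tx":0,"ty":0,"tz":0,"rx":0,"ry":-0.084,"rz":0,"grip":30},
    {"tx":1,"ty":0,"tz":-1,"rx":0,"ry":0,"rz":0,"grip":30},
    {"tx":2,"ty":0,"tz":-2,"rx":0,"ry":0,"rz":0,"grip":30},
    {"tx":2.5,"ty":0,"tz":-2.5,"rx":0,"ry":0,"rz":0,"grip":30},
    {"tx":2.5,"ty":0,"tz":-2.5,"rx":0,"ry":0,"rz":0,"grip":30},
    {"tx":2.5,"ty":0,"tz":-2.5,"rx":0,"ry":0,"rz":0,"grip":30},
    {"tx":2.5,"ty":0,"tz":-2.5,"rx":0,"ry":0,"rz":0,"grip":30},
    {"tx":2.5,"ty":0,"tz":-2.5,"rx":0,"ry":0,"rz":0,"grip":30},
    {"tx":2,"ty":0,"tz":-2,"rx":0,"ry":0,"rz":0,"grip":30},
  ],
)

```text
t: 29.43
eef_pos: [595.5, 26.7, 129.9]
tcp_rot: [-1.571, 0.001, -0.083]
ft_force: [0.6, 0.1, -4.7]
opening: 0.628
```

Emit:
move_arm(
  rows=[
    {"tx":1.5,"ty":0,"tz":-1.5,"rx":0,"ry":0,"rz":0,"grip":30},
    {"tx":1,"ty":0,"tz":-1,"rx":0,"ry":0,"rz":0,"grip":30},
    {"tx":0.4,"ty":0,"tz":-0.6,"rx":0,"ry":0,"rz":0,"grip":30},
    {"tx":0,"ty":0,"tz":0,"rx":0,"ry":0,"rz":0,"grip":30},
    {"tx":0,"ty":0,"tz":0,"rx":0,"ry":0,"rz":0,"grip":30},
    {"tx":0,"ty":0,"tz":0,"rx":0,"ry":0,"rz":0,"grip":30},
  ],
)

```text
t: 29.93
eef_pos: [620.0, -3.2, 130.5]
tcp_rot: [-1.571, 0.001, -0.081]
ft_force: [0.6, 0.2, -4.4]
opening: 0.631
```

```bash
python3 go.py 622 -4.5 23 -4.7;  python3 - <<'E'
from h import *
p,d=env.read_camera('side'); cv2.imwrite('pics/side15.png',cv2.resize(p[130:250,240:360],None,fx=5,fy=5,interpolation=cv2.INTER_CUBIC)[:600])
E
```

```text
t 29.93 pos [620.   -3.2 130.5] psi -4.6 F [ 0.6  0.2 -4.4] open 0.631 j [-0.11  0.6   1.67  0.    0.87 -0.03]
turn rv [-0.     0.001 -0.001] | shift now cm [ 0.22 10.75 -0.11] | shift after turn cm [ 0.21 10.75 -0.11]
```

View pics/side15.png

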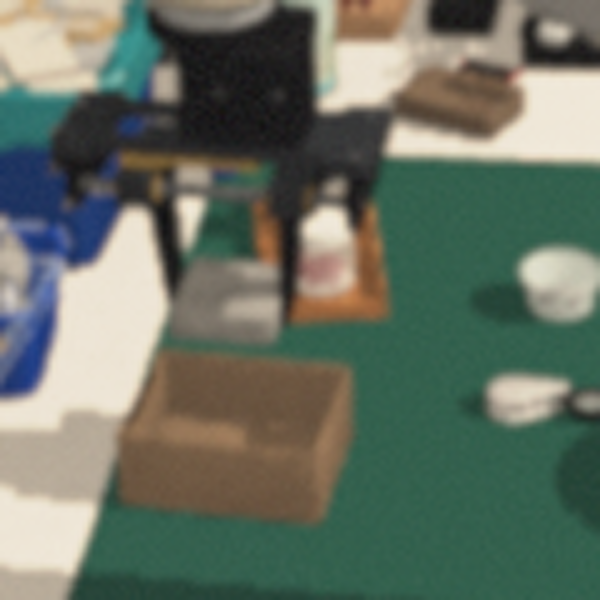

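```bash
python3 - <<'E'
from h import *
for x,y in [(178,335),(275,345)]: print(ray('side',240+(x+.5)/5-.5,130+(y+.5)/5-.5,110))
for x,y in [(172,312),(280,318),(190,260),(282,262)]: print(ray('side',240+(x+.5)/5-.5,130+(y+.5)/5-.5,129))
E
```

```text
[649.02182588  22.19682392 110.        ]
[592.32628738  28.65302981 110.        ]
[650.05203455  28.29638581 129.        ]
[588.45711854  30.17962388 129.        ]
[650.03854915 -30.22426986 129.        ]
[595.98418976 -31.84976538 129.        ]
```

Emit:
move_arm(
  rows=[
    {"tx":0.2,"ty":1,"tz":-0.1,"rx":0,"ry":0,"rz":0,"grip":30},
    {"tx":0,"ty":1.5,"tz":0,"rx":0,"ry":0,"rz":0,"grip":30},
    {"tx":0,"ty":1.5,"tz":0,"rx":0,"ry":0,"rz":0,"grip":30},
    {"tx":0,"ty":1.5,"tz":0,"rx":0,"ry":0,"rz":0,"grip":30},
    {"tx":0,"ty":1.5,"tz":0,"rx":0,"ry":0,"rz":0,"grip":30},
    {"tx":0,"ty":1,"tz":0,"rx":0,"ry":0,"rz":0,"grip":30},
    {"tx":0,"ty":1,"tz":0,"rx":0,"ry":0,"rz":0,"grip":30},
    {"tx":0,"ty":0.7,"tz":0,"rx":0,"ry":0,"rz":0,"grip":30},
    {"tx":0,"ty":0.4,"tz":0,"rx":0,"ry":0,"rz":0,"grip":30},
    {"tx":0,"ty":0,"tz":0,"rx":0,"ry":0,"rz":0,"grip":30},
  ],
)

```text
t: 30.82
eef_pos: [622.5, -5.4, 28.9]
tcp_rot: [-1.571, 0.001, -0.082]
ft_force: [-0.9, 0.3, -5.0]
opening: 0.63
```

```bash
python3 go.py 622 -4.5 23 -4.7;  python3 - <<'E'
from h import *
p,d=env.read_camera('side'); cv2.imwrite('pics/side16.png',cv2.resize(p[150:250,240:360],None,fx=6,fy=6,interpolation=cv2.INTER_CUBIC)[:600])
E
```

```text
t 30.82 pos [622.5  -5.4  28.9] psi -4.7 F [-0.9  0.3 -5. ] open 0.63 j [-0.11  0.74  1.73 -0.    0.68 -0.03]
turn rv [ 0.     0.    -0.001] | shift now cm [-0.06  0.59  0.08] | shift after turn cm [-0.06  0.59  0.08]
```

View pics/side16.png

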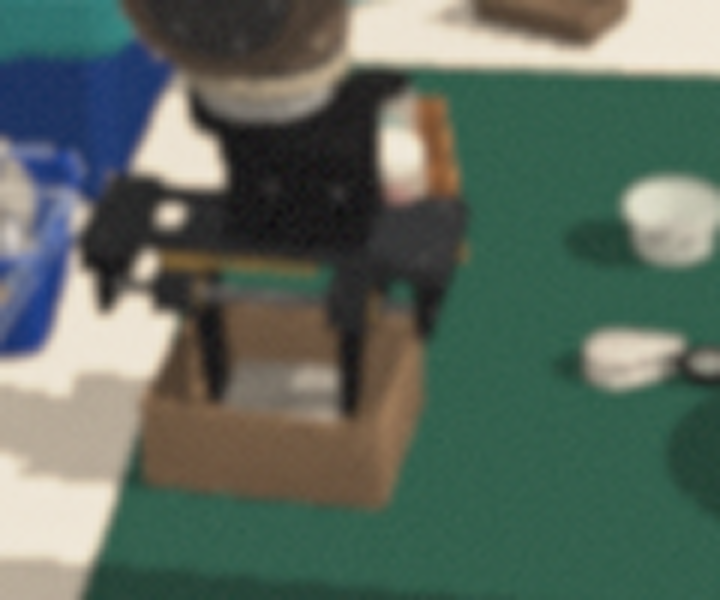

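Emit:
move_arm(
  rows=[
    {"tx":0,"ty":0.3,"tz":0,"rx":0,"ry":0,"rz":0,"grip":30},
    {"tx":0,"ty":0.2,"tz":0,"rx":0,"ry":0,"rz":0,"grip":30},
    {"tx":0,"ty":0.1,"tz":0,"rx":0,"ry":0,"rz":0,"grip":30},
    {"tx":0,"ty":0,"tz":0,"rx":0,"ry":0,"rz":0,"grip":30},
    {"tx":0,"ty":0,"tz":0,"rx":0,"ry":0,"rz":0,"grip":30},
  ],
)

```text
t: 31.28
eef_pos: [622.8, -5.5, 23.7]
tcp_rot: [-1.571, -0.0, -0.082]
ft_force: [1.1, 0.3, -4.1]
opening: 0.626
```

Emit:
move_arm(
  rows=[
    {"tx":0,"ty":0,"tz":0,"rx":0,"ry":0,"rz":0,"grip":76},
    {"tx":0,"ty":0,"tz":0,"rx":0,"ry":0,"rz":0,"grip":76},
    {"tx":0,"ty":0,"tz":0,"rx":0,"ry":0,"rz":0,"grip":76},
    {"tx":0,"ty":-0.5,"tz":0,"rx":0,"ry":0,"rz":0,"grip":76},
    {"tx":0,"ty":-1.5,"tz":0,"rx":0,"ry":0,"rz":0,"grip":76},
    {"tx":0,"ty":-2,"tz":0,"rx":0,"ry":0,"rz":0,"grip":76},
    {"tx":0,"ty":-2,"tz":0,"rx":0,"ry":0,"rz":0,"grip":76},
    {"tx":0,"ty":-2,"tz":0,"rx":0,"ry":0,"rz":0,"grip":76},
    {"tx":0,"ty":-2,"tz":0,"rx":0,"ry":0,"rz":0,"grip":76},
    {"tx":0,"ty":-1,"tz":0,"rx":0,"ry":0,"rz":0,"grip":76},
  ],
)

```text
t: 32.12
eef_pos: [623.4, -5.5, 136.6]
tcp_rot: [-1.571, -0.003, -0.082]
ft_force: [-0.2, 0.2, 0.6]
opening: 0.762
```

```bash
python3 go.py 436.6 -210 130 -4.7;  python3 - <<'E'
from h import *
p,d=env.read_camera('side'); cv2.imwrite('pics/side17.png',cv2.resize(p[150:250,240:360],None,fx=6,fy=6,interpolation=cv2.INTER_CUBIC)[:600])
E
```

```text
t 32.12 pos [623.4  -5.5 136.6] psi -4.7 F [-0.2  0.2  0.6] open 0.762 j [-0.11  0.59  1.66 -0.    0.88 -0.03]
turn rv [0.    0.    0.003] | shift now cm [-16.95   0.6  -21.91] | shift after turn cm [-16.95   0.66 -21.91]
```

View pics/side17.png

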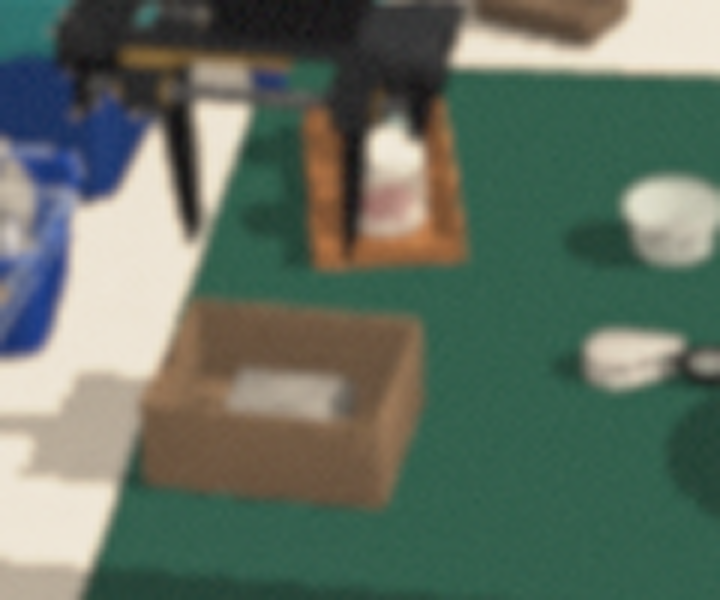

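Emit:
move_arm(
  rows=[
    {"tx":-1,"ty":0,"tz":-1.3,"rx":0,"ry":0,"rz":0,"grip":90},
    {"tx":-2,"ty":0,"tz":-2.6,"rx":0,"ry":0,"rz":0,"grip":90},
    {"tx":-2.2,"ty":0,"tz":-3,"rx":0,"ry":0,"rz":0,"grip":90},
    {"tx":-2.2,"ty":0,"tz":-3,"rx":0,"ry":0,"rz":0,"grip":90},
    {"tx":-2.2,"ty":0,"tz":-3,"rx":0,"ry":0,"rz":0,"grip":90},
    {"tx":-2.2,"ty":0,"tz":-3,"rx":0,"ry":0,"rz":0,"grip":90},
    {"tx":-2.2,"ty":0,"tz":-2.5,"rx":0,"ry":0,"rz":0,"grip":90},
    {"tx":-1.5,"ty":0,"tz":-2,"rx":0,"ry":0,"rz":0,"grip":90},
    {"tx":-1,"ty":0,"tz":-1.5,"rx":0,"ry":0,"rz":0,"grip":90},
    {"tx":-0.4,"ty":0,"tz":0,"rx":0,"ry":0,"rz":0,"grip":90},
  ],
)

```text
t: 33.0
eef_pos: [434.9, -211.8, 133.2]
tcp_rot: [-1.571, 0.0, -0.085]
ft_force: [0.1, -0.2, -0.1]
opening: 0.902
```

Emit:
move_arm(
  rows=[
    {"tx":0,"ty":0,"tz":0,"rx":0,"ry":0,"rz":0,"grip":90},
    {"tx":0,"ty":0,"tz":0,"rx":0,"ry":0,"rz":0,"grip":90},
  ],
)

```text
t: 33.17
eef_pos: [436.5, -209.5, 133.4]
tcp_rot: [-1.571, 0.0, -0.082]
ft_force: [0.2, -0.3, 0.2]
opening: 0.9
```

```bash
python3 go.py 436.6 -210 23 -4.7
python3 - <<'E'
from h import *
p,d=env.read_camera('top'); np.savez('pics/top2.npz',p=p,d=d); cv2.imwrite('pics/top2.png',cv2.resize(p[150:300,165:465],None,fx=2.65,fy=2.65,interpolation=cv2.INTER_CUBIC))
cv2.imwrite('pics/top2b.png',cv2.resize(p[150:212,280:350],(700,620),interpolation=cv2.INTER_CUBIC))
E
```

```text
t 33.17 pos [ 436.5 -209.5  133.4] psi -4.7 F [ 0.2 -0.3  0.2] open 0.9 j [-0.58  0.44  2.01  0.    0.7  -0.5 ]
turn rv [-0. -0. -0.] | shift now cm [ 1.000e-02  1.104e+01 -6.000e-02] | shift after turn cm [ 1.000e-02  1.104e+01 -5.000e-02]
```

View pics/top2.png

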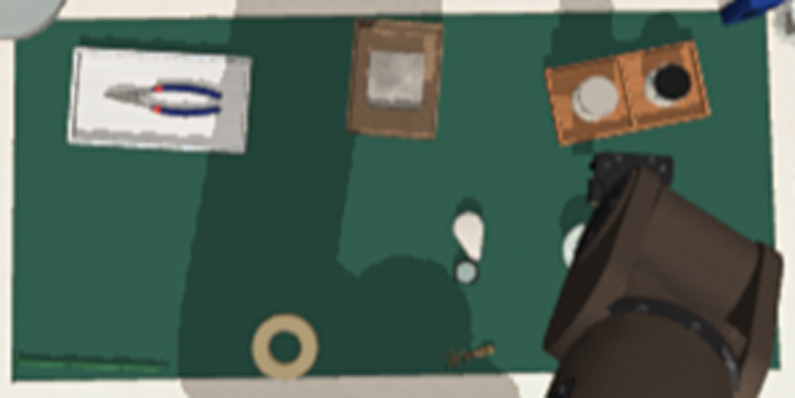

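View pics/top2b.png

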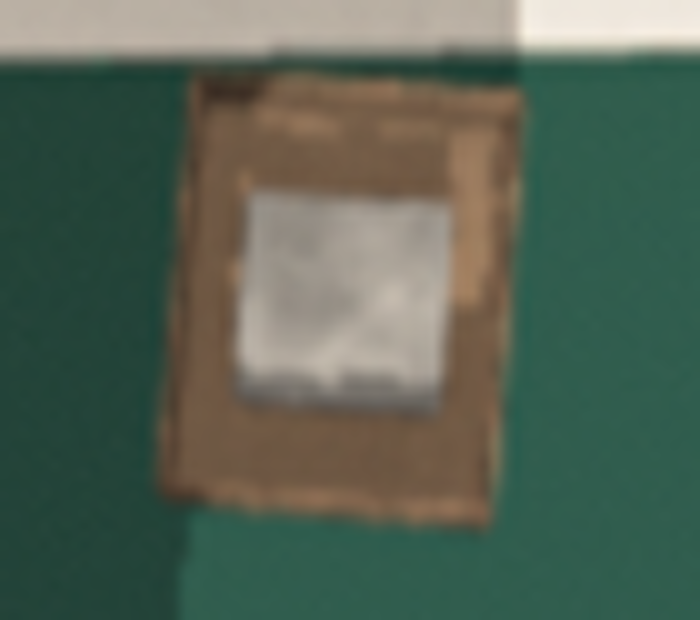

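```bash
python3 - <<'E'
from h import *
A=np.array([ray('top',280+(x+.5)/10-.5,150+(y+.5)/10-.5,21)[:2] for x,y in[(247,192),(453,202),(440,408),(240,402)]])
print(A.round(1),A.mean(0))
E
```

```text
[[656.4  22.5]
 [652.7 -37.1]
 [592.7 -32.4]
 [595.3  25.3]] [624.28412146  -5.40289758]
```

Emit:
move_arm(
  rows=[
    {"tx":0,"ty":1.5,"tz":0,"rx":0,"ry":0,"rz":0,"grip":90},
    {"tx":0,"ty":2,"tz":0,"rx":0,"ry":0,"rz":0,"grip":90},
    {"tx":0,"ty":2,"tz":0,"rx":0,"ry":0,"rz":0,"grip":90},
    {"tx":0,"ty":2,"tz":0,"rx":0,"ry":0,"rz":0,"grip":90},
    {"tx":0,"ty":1.5,"tz":0,"rx":0,"ry":0,"rz":0,"grip":90},
    {"tx":0,"ty":1,"tz":0,"rx":0,"ry":0,"rz":0,"grip":90},
    {"tx":0,"ty":0.5,"tz":0,"rx":0,"ry":0,"rz":0,"grip":90},
    {"tx":0,"ty":0.3,"tz":0,"rx":0,"ry":0,"rz":0,"grip":90},
    {"tx":0,"ty":0,"tz":0,"rx":0,"ry":0,"rz":0,"grip":90},
  ],
)

```text
t: 33.97
eef_pos: [436.6, -209.7, 25.5]
tcp_rot: [-1.571, 0.0, -0.082]
ft_force: [0.6, -0.4, 0.7]
opening: 0.897
```

```bash
python3 go.py 436.6 -210 23 -4.7;  python3 - <<'E'
from h import *
p,d=env.read_camera('side'); cv2.imwrite('pics/side18.png',cv2.resize(p[150:220,310:400],None,fx=8,fy=8,interpolation=cv2.INTER_CUBIC)[:600])
print([proj('side',q) for q in [(436.6,-210,0),(436.6,-210,27)]])
E
```

```text
t 33.97 pos [ 436.6 -209.7   25.5] psi -4.7 F [ 0.6 -0.4  0.7] open 0.897 j [-0.58  0.63  2.08 -0.    0.43 -0.5 ]
turn rv [ 0.     0.001 -0.   ] | shift now cm [ 0.    0.25 -0.03] | shift after turn cm [ 0.    0.25 -0.03]
[(np.float64(351.6004037091728), np.float64(190.4153474270311)), (np.float64(351.82323599544776), np.float64(183.5066573928474))]
```

View pics/side18.png

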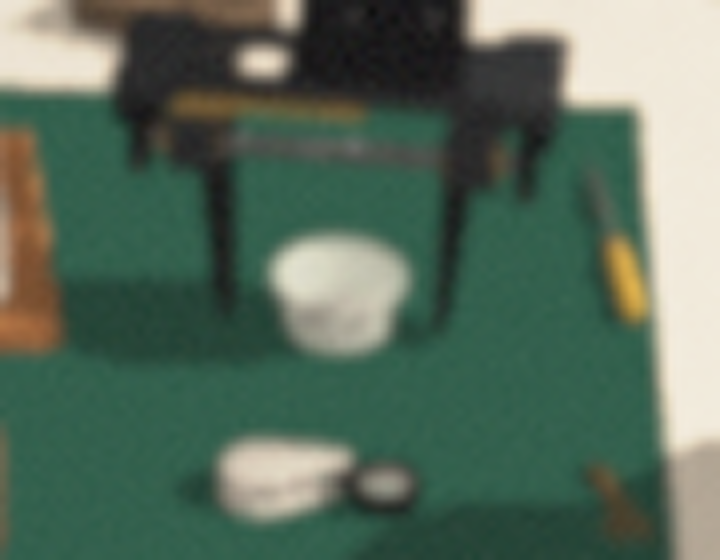

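Emit:
move_arm(
  rows=[
    {"tx":0,"ty":0.2,"tz":0,"rx":0,"ry":0,"rz":0,"grip":75},
    {"tx":0,"ty":0,"tz":0,"rx":0,"ry":0,"rz":0,"grip":70},
    {"tx":0,"ty":0,"tz":0,"rx":0,"ry":0,"rz":0,"grip":66},
    {"tx":0,"ty":0,"tz":0,"rx":0,"ry":0,"rz":0,"grip":63},
    {"tx":0,"ty":0,"tz":0,"rx":0,"ry":0,"rz":0,"grip":60},
    {"tx":0,"ty":0,"tz":0,"rx":0,"ry":0,"rz":0,"grip":57},
    {"tx":0,"ty":0,"tz":0,"rx":0,"ry":0,"rz":0,"grip":54},
    {"tx":0,"ty":0,"tz":0,"rx":0,"ry":0,"rz":0,"grip":54},
    {"tx":0,"ty":0,"tz":0,"rx":0,"ry":0,"rz":0,"grip":54},
    {"tx":0,"ty":0,"tz":0,"rx":0,"ry":0,"rz":0,"grip":54},
  ],
)

```text
t: 34.85
eef_pos: [436.4, -209.9, 23.7]
tcp_rot: [-1.571, -0.0, -0.082]
ft_force: [1.0, 1.1, 2.3]
opening: 0.545
```

```bash
python3 go.py 436.6 -210 130 -4.7
```

```text
t 34.85 pos [ 436.4 -209.9   23.7] psi -4.7 F [1.  1.1 2.3] open 0.545 j [-0.58  0.64  2.08 -0.    0.43 -0.5 ]
turn rv [0. 0. 0.] | shift now cm [ 2.000e-02 -1.063e+01 -1.000e-02] | shift after turn cm [ 2.000e-02 -1.063e+01 -1.000e-02]
```

Emit:
move_arm(
  rows=[
    {"tx":0,"ty":0,"tz":0,"rx":0,"ry":0,"rz":0,"grip":48},
    {"tx":0,"ty":0,"tz":0,"rx":0,"ry":0,"rz":0,"grip":44},
    {"tx":0,"ty":0,"tz":0,"rx":0,"ry":0,"rz":0,"grip":40},
    {"tx":0,"ty":0,"tz":0,"rx":0,"ry":0,"rz":0,"grip":40},
  ],
)

```text
t: 35.18
eef_pos: [436.4, -209.9, 23.7]
tcp_rot: [-1.571, -0.0, -0.082]
ft_force: [0.0, -0.1, 4.0]
opening: 0.549
```

```bash
python3 - <<'E'
from h import *
print(env.state()['opening'],env.state()['eef_pos'])
p,d=env.read_camera('side'); cv2.imwrite('pics/side19.png',cv2.resize(p[150:220,310:400],None,fx=8,fy=8,interpolation=cv2.INTER_CUBIC)[:600])
E
```

```text
0.5490222492076522 [ 436.40553348 -209.93796857   23.70578462]
```

View pics/side19.png

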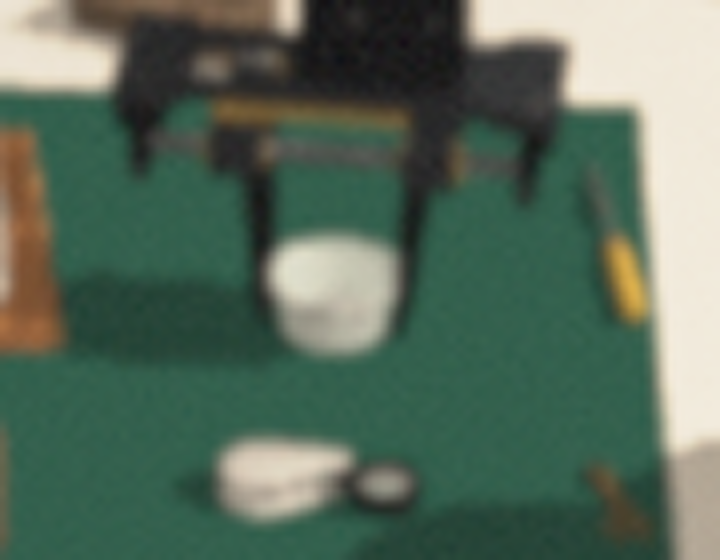

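Emit:
move_arm(
  rows=[
    {"tx":0,"ty":-0.2,"tz":0,"rx":0,"ry":0,"rz":0,"grip":40},
    {"tx":0,"ty":-0.5,"tz":0,"rx":0,"ry":0,"rz":0,"grip":40},
    {"tx":0,"ty":-0.8,"tz":0,"rx":0,"ry":0,"rz":0,"grip":40},
    {"tx":0,"ty":-1,"tz":0,"rx":0,"ry":0,"rz":0,"grip":40},
    {"tx":0,"ty":-1,"tz":0,"rx":0,"ry":0,"rz":0,"grip":40},
    {"tx":0,"ty":-0.5,"tz":0,"rx":0,"ry":0,"rz":0,"grip":40},
    {"tx":0,"ty":0,"tz":0,"rx":0,"ry":0,"rz":0,"grip":40},
  ],
)

```text
t: 35.82
eef_pos: [436.8, -210.2, 65.2]
tcp_rot: [-1.572, -0.002, -0.082]
ft_force: [0.5, -0.8, -0.7]
opening: 0.548
```

```bash
python3 go.py 623.3 -5.5 130 -4.7; python3 - <<'E'
from h import *
p,d=env.read_camera('side'); cv2.imwrite('pics/side20.png',cv2.resize(p[140:210,310:400],None,fx=8,fy=8,interpolation=cv2.INTER_CUBIC)[:600])
E
```

```text
t 35.82 pos [ 436.8 -210.2   65.2] psi -4.7 F [ 0.5 -0.8 -0.7] open 0.548 j [-0.58  0.56  2.06 -0.    0.52 -0.5 ]
turn rv [0.001 0.    0.002] | shift now cm [16.92 -6.47 21.92] | shift after turn cm [16.91 -6.48 21.93]
```

View pics/side20.png

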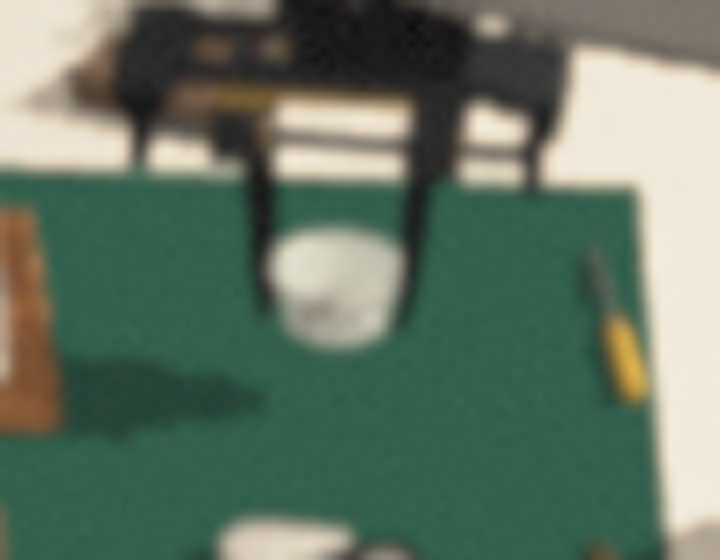

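Emit:
move_arm(
  rows=[
    {"tx":0,"ty":-1,"tz":0,"rx":0,"ry":0,"rz":0,"grip":40},
    {"tx":0,"ty":-1.5,"tz":0,"rx":0,"ry":0,"rz":0,"grip":40},
    {"tx":0.5,"ty":-1.5,"tz":0.5,"rx":0,"ry":0,"rz":0,"grip":40},
    {"tx":1,"ty":-1.5,"tz":1.2,"rx":0,"ry":0,"rz":0,"grip":40},
    {"tx":1.4,"ty":-1,"tz":1.8,"rx":0,"ry":0,"rz":0,"grip":40},
    {"tx":1.6,"ty":0,"tz":2.1,"rx":0,"ry":0,"rz":0,"grip":40},
    {"tx":1.6,"ty":0,"tz":2.1,"rx":0,"ry":0,"rz":0,"grip":40},
    {"tx":1.6,"ty":0,"tz":2.1,"rx":0,"ry":0,"rz":0,"grip":40},
    {"tx":1.6,"ty":0,"tz":2.1,"rx":0,"ry":0,"rz":0,"grip":40},
    {"tx":1.6,"ty":0,"tz":2.1,"rx":0,"ry":0,"rz":0,"grip":40},
  ],
)

```text
t: 36.7
eef_pos: [557.0, -78.1, 128.9]
tcp_rot: [-1.571, 0.0, -0.082]
ft_force: [-0.2, -0.7, -1.1]
opening: 0.544
```

Emit:
move_arm(
  rows=[
    {"tx":1.6,"ty":0,"tz":2.1,"rx":0,"ry":0,"rz":0,"grip":40},
    {"tx":1.6,"ty":0,"tz":2.1,"rx":0,"ry":0,"rz":0,"grip":40},
    {"tx":1.2,"ty":0,"tz":1.6,"rx":0,"ry":0,"rz":0,"grip":40},
    {"tx":0.8,"ty":0,"tz":1.1,"rx":0,"ry":0,"rz":0,"grip":40},
    {"tx":0.4,"ty":0,"tz":0.6,"rx":0,"ry":0,"rz":0,"grip":40},
    {"tx":0,"ty":0,"tz":0,"rx":0,"ry":0,"rz":0,"grip":40},
    {"tx":0,"ty":0,"tz":0,"rx":0,"ry":0,"rz":0,"grip":40},
  ],
)

```text
t: 37.28
eef_pos: [617.9, -9.5, 128.5]
tcp_rot: [-1.571, 0.001, -0.082]
ft_force: [0.1, 0.5, -0.9]
opening: 0.546
```

```bash
python3 go.py 623.3 -5.5 45 -4.7; python3 - <<'E'
from h import *
p,d=env.read_camera('side'); cv2.imwrite('pics/side21.png',cv2.resize(p[130:250,240:360],None,fx=5,fy=5,interpolation=cv2.INTER_CUBIC)[:600])
E
```

```text
t 37.28 pos [617.9  -9.5 128.5] psi -4.7 F [ 0.1  0.5 -0.9] open 0.546 j [-0.12  0.6   1.68 -0.    0.86 -0.04]
turn rv [ 0.     0.    -0.001] | shift now cm [0.51 8.35 0.44] | shift after turn cm [0.51 8.35 0.44]
```

View pics/side21.png

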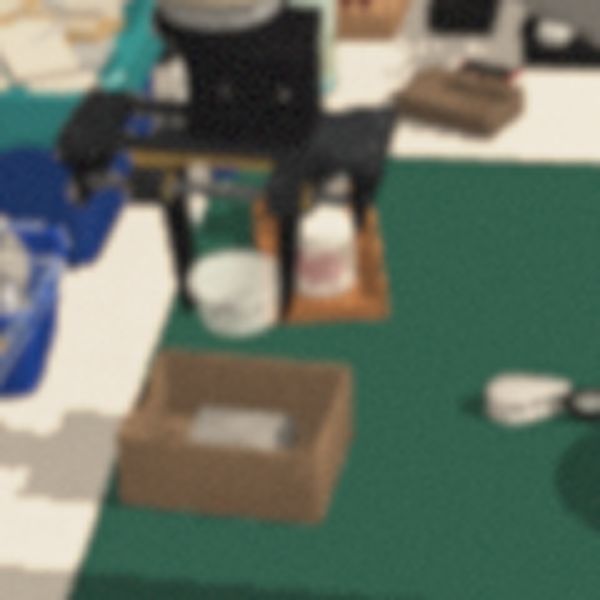

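```bash
python3 - <<'E'
from h import *
x,y=234,275
print(ray('side',240+(x+.5)/5-.5,130+(y+.5)/5-.5,131.8)); print([ (np.array(proj('side',q))-[240,130])*5+2 for q in[(617.9,-9.5,131.8),(617.9,-9.5+28,131.8),(617.9,-9.5-28,131.8),(617.9,-9.5+21,105)]])
E
```

```text
[620.72211264 -10.25460919 131.8       ]
[array([238.64974013, 275.84620536]), array([230.9817159 , 300.94529951]), array([246.04227556, 251.64884539]), array([235.4294043 , 334.69132677])]
```

Emit:
move_arm(
  rows=[
    {"tx":0.5,"ty":1,"tz":0.4,"rx":0,"ry":0,"rz":0,"grip":40},
    {"tx":0,"ty":1.5,"tz":0,"rx":0,"ry":0,"rz":0,"grip":40},
    {"tx":0,"ty":1.5,"tz":0,"rx":0,"ry":0,"rz":0,"grip":40},
    {"tx":0,"ty":1.5,"tz":0,"rx":0,"ry":0,"rz":0,"grip":40},
    {"tx":0,"ty":1,"tz":0,"rx":0,"ry":0,"rz":0,"grip":40},
    {"tx":0,"ty":0.7,"tz":0,"rx":0,"ry":0,"rz":0,"grip":40},
    {"tx":0,"ty":0.4,"tz":0,"rx":0,"ry":0,"rz":0,"grip":40},
    {"tx":0,"ty":0,"tz":0,"rx":0,"ry":0,"rz":0,"grip":40},
    {"tx":0,"ty":0,"tz":0,"rx":0,"ry":0,"rz":0,"grip":40},
  ],
)

```text
t: 38.08
eef_pos: [623.9, -5.7, 52.9]
tcp_rot: [-1.571, -0.0, -0.082]
ft_force: [0.2, -0.3, -0.8]
opening: 0.546
```

```bash
python3 go.py 623.3 -5.5 45 -4.7; python3 - <<'E'
from h import *
p,d=env.read_camera('side'); cv2.imwrite('pics/side22.png',cv2.resize(p[150:250,240:360],None,fx=6,fy=6,interpolation=cv2.INTER_CUBIC)[:600])
E
```

```text
t 38.08 pos [623.9  -5.7  52.9] psi -4.7 F [ 0.2 -0.3 -0.8] open 0.546 j [-0.11  0.71  1.71 -0.    0.72 -0.03]
turn rv [ 0. -0.  0.] | shift now cm [-0.06  0.79  0.01] | shift after turn cm [-0.06  0.79  0.01]
```

View pics/side22.png

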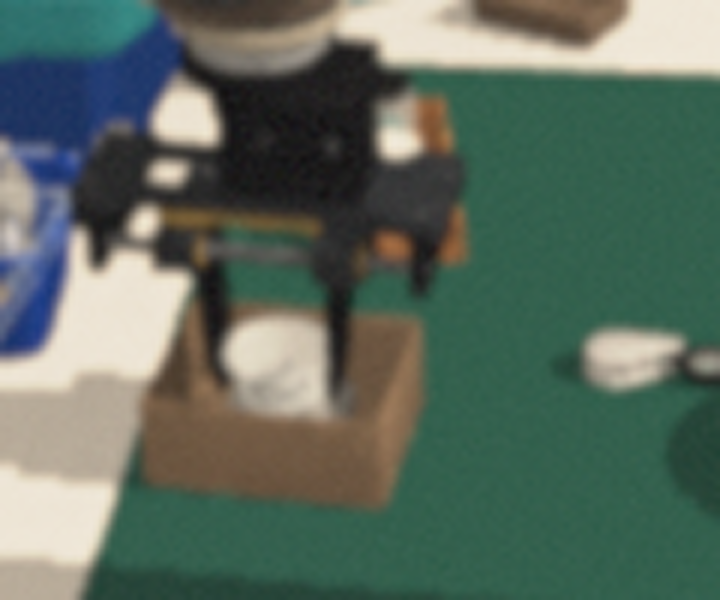

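Pot is on the TCP axis. Lower gently to contact.

Emit:
move_arm(
  rows=[
    {"tx":-0.05,"ty":0.3,"tz":0,"rx":0,"ry":0,"rz":0,"grip":40},
    {"tx":0,"ty":0.2,"tz":0,"rx":0,"ry":0,"rz":0,"grip":40},
    {"tx":0,"ty":0.15,"tz":0,"rx":0,"ry":0,"rz":0,"grip":40},
    {"tx":0,"ty":0.1,"tz":0,"rx":0,"ry":0,"rz":0,"grip":40},
    {"tx":0,"ty":0,"tz":0,"rx":0,"ry":0,"rz":0,"grip":40},
    {"tx":0,"ty":0,"tz":0,"rx":0,"ry":0,"rz":0,"grip":40},
  ],
)

```text
t: 38.63
eef_pos: [623.2, -5.5, 45.1]
tcp_rot: [-1.571, -0.0, -0.082]
ft_force: [-0.3, -0.5, -0.1]
opening: 0.545
```

Emit:
move_arm(
  rows=[
    {"tx":0,"ty":0.05,"tz":0,"rx":0,"ry":0,"rz":0,"grip":40},
    {"tx":0,"ty":0,"tz":0,"rx":0,"ry":0,"rz":0,"grip":40},
    {"tx":0,"ty":0,"tz":0,"rx":0,"ry":0,"rz":0,"grip":57},
    {"tx":0,"ty":0,"tz":0,"rx":0,"ry":0,"rz":0,"grip":60},
    {"tx":0,"ty":0,"tz":0,"rx":0,"ry":0,"rz":0,"grip":64},
    {"tx":0,"ty":0,"tz":0,"rx":0,"ry":0,"rz":0,"grip":68},
    {"tx":0,"ty":0,"tz":0,"rx":0,"ry":0,"rz":0,"grip":72},
    {"tx":0,"ty":0,"tz":0,"rx":0,"ry":0,"rz":0,"grip":75},
    {"tx":0,"ty":0,"tz":0,"rx":0,"ry":0,"rz":0,"grip":75},
    {"tx":0,"ty":0,"tz":0,"rx":0,"ry":0,"rz":0,"grip":75},
  ],
)

```text
t: 39.47
eef_pos: [623.2, -5.5, 44.6]
tcp_rot: [-1.571, -0.0, -0.082]
ft_force: [-0.5, -0.7, 0.7]
opening: 0.749
```

Emit:
move_arm(
  rows=[
    {"tx":0,"ty":-0.3,"tz":0,"rx":0,"ry":0,"rz":0,"grip":75},
    {"tx":0,"ty":-1,"tz":0,"rx":0,"ry":0,"rz":0,"grip":75},
    {"tx":0,"ty":-2,"tz":0,"rx":0,"ry":0,"rz":0,"grip":75},
    {"tx":0,"ty":-2,"tz":0,"rx":0,"ry":0,"rz":0,"grip":75},
    {"tx":0,"ty":-2,"tz":0,"rx":0,"ry":0,"rz":0,"grip":75},
    {"tx":0,"ty":-2,"tz":0,"rx":0,"ry":0,"rz":0,"grip":75},
    {"tx":0,"ty":-1,"tz":0,"rx":0,"ry":0,"rz":0,"grip":75},
    {"tx":-1,"ty":0,"tz":-2,"rx":0,"ry":0,"rz":0,"grip":75},
    {"tx":-2,"ty":0,"tz":-3,"rx":0,"ry":0,"rz":0,"grip":75},
    {"tx":-2,"ty":0,"tz":-3,"rx":0,"ry":0,"rz":0,"grip":75},
  ],
)

```text
t: 40.3
eef_pos: [566.2, -81.3, 147.9]
tcp_rot: [-1.571, -0.001, -0.08]
ft_force: [0.5, -1.6, -0.1]
opening: 0.752
```

Emit:
move_arm(
  rows=[
    {"tx":-2,"ty":0,"tz":-3,"rx":0,"ry":0,"rz":0,"grip":75},
    {"tx":-2,"ty":0,"tz":-3,"rx":0,"ry":0,"rz":0,"grip":75},
    {"tx":-2,"ty":0,"tz":-3,"rx":0,"ry":0,"rz":0,"grip":75},
    {"tx":-1.5,"ty":0,"tz":-3,"rx":0,"ry":0,"rz":0,"grip":75},
    {"tx":-1,"ty":0,"tz":-2,"rx":0,"ry":0,"rz":0,"grip":75},
    {"tx":0,"ty":0,"tz":-1,"rx":0,"ry":0,"rz":0,"grip":75},
    {"tx":0,"ty":0,"tz":0,"rx":0,"ry":0,"rz":0,"grip":75},
    {"tx":0,"ty":0,"tz":0,"rx":0,"ry":0,"rz":0,"grip":75},
  ],
)

```text
t: 40.97
eef_pos: [470.2, -223.6, 147.7]
tcp_rot: [-1.571, -0.0, -0.083]
ft_force: [0.7, 0.7, -0.5]
opening: 0.751
```

```bash
python3 - <<'E'
from h import *
p,d=env.read_camera('side'); cv2.imwrite('pics/side23.png',cv2.resize(p[150:330,230:410],None,fx=3.3,fy=3.3,interpolation=cv2.INTER_CUBIC)[:600])
p,d=env.read_camera('top'); cv2.imwrite('pics/top3.png',cv2.resize(p[150:300,165:465],None,fx=2.65,fy=2.65,interpolation=cv2.INTER_CUBIC))
cv2.imwrite('pics/top3b.png',cv2.resize(p[150:212,280:350],(700,620),interpolation=cv2.INTER_CUBIC))
E
```

```text
(no output)
```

View pics/side23.png

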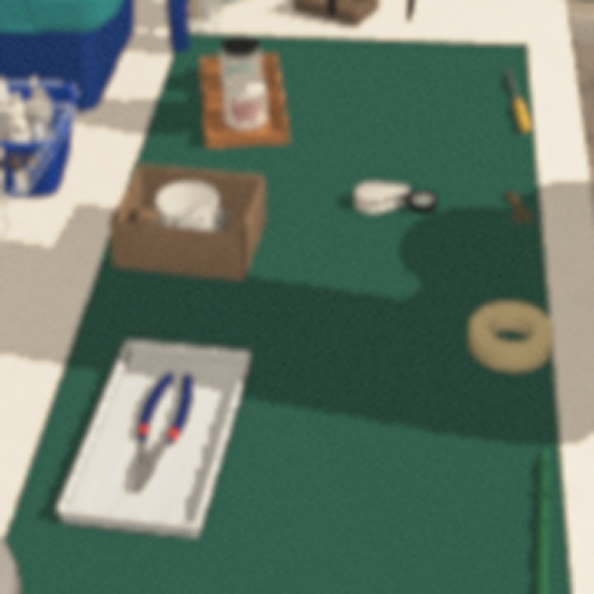

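View pics/top3.png

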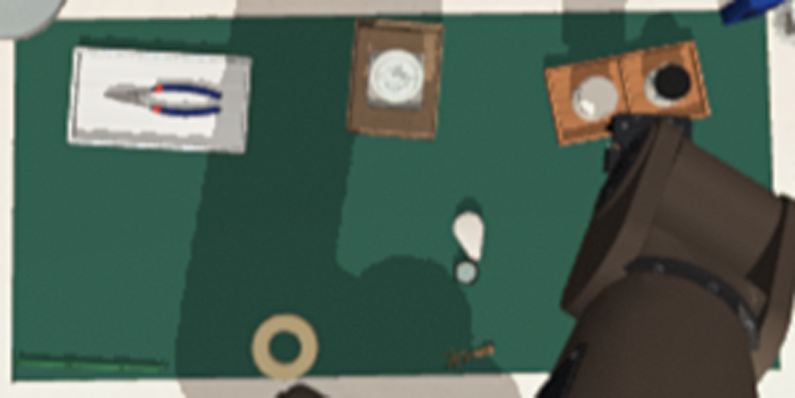

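View pics/top3b.png

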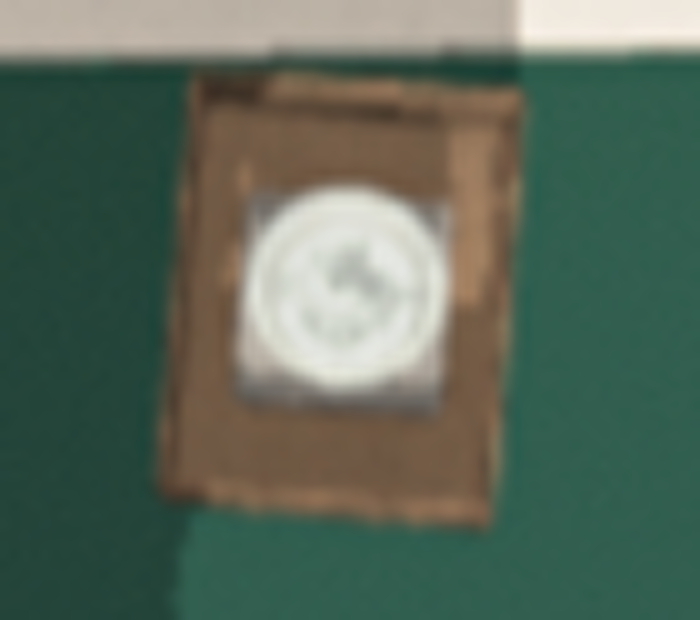

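```bash
python3 - <<'E'
from h import *
x,y=346.5,286
print(ray('top',280+(x+.5)/10-.5,150+(y+.5)/10-.5,48))
s=env.state();print(s['t'],s['qvel'])
env.job_done()
E
```

```text
[624.90926712  -5.95876287  48.        ]
41.0667 [ 7.85471587e-03 -6.65861605e-06  2.52852520e-03  1.01278786e-03
 -9.64264612e-04 -7.41834777e-03]
the job is handed in; nothing more can be done
```

The job is done and handed in at about 41 s of the 118 s allowed. Everything is where you asked, and it was done in your order.

- **Jars:** The teal-bead jar stands upright in the far (-y) bay of the wooden tray and the red-bead jar in the near (+y) bay.
- **Pliers:** They lie flat in the metal tray, along its length.
- **Box:** The steel block is flat on the cardboard box floor, and the clear pot stands upright on the block with its rings still inside.
- **Loupe:** I did not touch it, and it looks unmoved in the pictures.

**Last checks:** The final side and top pictures show each item in place, with the arm clear above the bench. The measured pot rim centre is (624.9, -6.0) and the measured block centre is (624.3, -5.4). They agree within 1 mm, inside the 2 mm calibration accuracy. The forces I read between moves stayed under about 5 N.

**Disagreements:**
- The gripper read about 52 mm on the pot where its rim is 56 mm, which fits its tapered sides.
- The side view suggested the red-bead and teal-bead jars' tray sits about 4 mm nearer the robot than the top view did. I placed both jars a few millimetres nearer the robot, well inside the bays.

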